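# Fetch slide boxes from under the low incubator rack and stack them

### The job

The slide boxes curing under the low wire rack are out of the hand's reach: slide the steel lifter under each one, raise it off the worktop and carry it out without dragging it or putting fingers under the rack. Then stack all of them, in any order, in one upright stack on the grey-lidded box where it stands on the worktop, each locked down over the lid lugs of the box below, and leave the lifter lying flat in its tray. Do not disturb the other things on the bench.

Things in the scene. Friction and masses are not known exactly. Their poses are not given: they have to be found in the camera images.
- blue_box: slide box, blue lid, 0.08-0.15 kg, 100 (x) x 60 (y) mm, lid flat at z = 46 mm; same after half a turn. Origin: centre, at the feet's underside. Starts under the rack, length pointing inwards; may be absent. Corner feet 10 mm high, x 12-50, y 21-30 mm either way: the tunnel between them, along x, is 42 mm wide, 10 high. All four boxes are alike; lid: see archive_box. Grasp across y
- green_box: slide box with a green lid, otherwise like blue_box; may be absent
- yellow_box: slide box with a yellow lid, otherwise like blue_box; may be absent
- archive_box: grey-lidded box, 0.4 kg, loose on the worktop, bottom of the stack; shape and axes as blue_box. On every lid, 6 mm high: side lugs 20 (x) x 9 mm at y = +-25.5, ribs 60 (x) x 5 mm at y = +-16.5 mm. The lugs fit between the front and rear feet of the box above, the ribs between left and right feet, 2 mm play: locked boxes are 46 mm apart in z, unlocked 52
- lifter: steel lifter like a trowel, 0.18 kg. Origin: blade underside below the handle's middle; x to the tip, z up. Flat blade 32 mm wide, 3 thick, x = -50 to 225 mm (heel 50 wide for x < 100); upright stop at x = 119-122 mm, 50 wide, 19 high: one box fits on the blade ahead of it. Black handle along x (+-50 mm), 20 mm wide, z = 58 to 84 mm, on two posts: grip it from above, firmly. Starts in the tray
- tray: fixed steel tray, 330 (x) x 85 mm, walls 4 mm, rim 10 mm high (rolled edge to 12.5), floor 4 mm thick; origin: centre of its underside. The lifter's place
- rack: fixed low wire rack on the worktop, 190 mm deep (x), 260 wide (y), deck at z = 86-94 mm, sides and rear closed by wire frames; guides at y = +-42 mm part three bays, 80 mm wide. Origin: centre of its footprint; x points inwards from the open front (x = -95 mm, lip hanging to z = 82 mm) to the rear (inner face x = 87 mm). Boxes stand on the worktop, one a bay; vials and droppers up to 94 mm tall on the rear half
- lifter_mid (a point): point on the lifter's underside, 87.5 mm from its origin towards the tip (middle of its length)
- rack_lip (a point): point on the worktop under the middle of the rack's front lip; axes as the rack's
- wash_bottle: white wash bottle with a bent spout, 68 x 80 x 227 mm; bystander, origin at the centre of its underside
- beaker: low glass beaker, 73 x 83 x 98 mm; bystander, origin at the centre of its underside
- tape_roll: roll of blue tape lying flat, 66 mm across, 18 mm high; bystander, origin at the centre of its underside
- small_jar: small white jar, 69 mm across, 147 mm tall; bystander, origin at the centre of its underside
Not all that is in view belongs to the job. Leave any pink look-alike of the blue_box alone.

How it is judged:
On the way, in this order (a step that is already met when the one before it is completed fails the run):
1. a slide box is raised on the lifter while still under the rack (((contact force between blue_box and lifter above 0.2 N and height (world z) of blue_box above 0.003 m and x of blue_box in the frame of rack above -0.08 m) or (contact force between green_box and lifter above 0.2 N and height (world z) of green_box above 0.003 m and x of green_box in the frame of rack above -0.08 m) or (contact force between yellow_box and lifter above 0.2 N and height (world z) of yellow_box above 0.003 m and x of yellow_box in the frame of rack above -0.08 m))), for 0.1 s.
2. every slide box is out from under the rack (x of each of blue_box, green_box, yellow_box in the frame of rack below -0.145 m), for 0.2 s.
At the end, for the whole second after the job is handed in: All boxes present: still, upright (3.4 deg), origin 46, 92 or 138 mm (+-3) above the grey-lidded box's, within 10 mm sideways and 8 deg; that box stands flat on the worktop; lifter still and flat (2.3 deg) on the tray floor (origin 1-8 mm above the tray's), its middle within 35 mm of the tray's ((z of blue_box in the frame of archive_box between 0.043 and 0.049 m or z of blue_box in the frame of archive_box between 0.089 and 0.095 m or z of blue_box in the frame of archive_box between 0.135 and 0.141 m) and horizontal distance between each of blue_box, green_box, yellow_box and archive_box below 0.01 m and angle between the x axis of each of blue_box, green_box, yellow_box and the x axis of archive_box, either way round below 0.15 rad and angle between each of blue_box, green_box, yellow_box's own z axis and vertical below 0.06 rad and linear speed of each of blue_box, green_box, yellow_box, lifter below 0.03 m/s and (z of green_box in the frame of archive_box between 0.043 and 0.049 m or z of green_box in the frame of archive_box between 0.089 and 0.095 m or z of green_box in the frame of archive_box between 0.135 and 0.141 m) and (z of yellow_box in the frame of archive_box between 0.043 and 0.049 m or z of yellow_box in the frame of archive_box between 0.089 and 0.095 m or z of yellow_box in the frame of archive_box between 0.135 and 0.141 m) and horizontal distance between lifter_mid and tray below 0.035 m and z of lifter in the frame of tray between 0.001 and 0.008 m and angle between lifter's own z axis and vertical below 0.04 rad and angle between archive_box's own z axis and vertical below 0.05 rad and height (world z) of archive_box between -0.003 and 0.004 m); the robot touches nothing.
It fails at once if a slide box that is still under the rack is touched by the fingers ((contact force between blue_box and the fingers above 0.5 N and x of blue_box in the frame of rack above -0.07 m) or (contact force between green_box and the fingers above 0.5 N and x of green_box in the frame of rack above -0.07 m) or (contact force between yellow_box and the fingers above 0.5 N and x of yellow_box in the frame of rack above -0.07 m)).
It fails at once if a slide box is dragged out over the worktop by the lifter instead of being lifted (its feet on the worktop while its centre passes just inside the lip) ((height (world z) of blue_box below 0.0012 m and linear speed of blue_box above 0.04 m/s and contact force between blue_box and lifter above 0.3 N and x of blue_box in the frame of rack between -0.09 and -0.075 m) or (height (world z) of green_box below 0.0012 m and linear speed of green_box above 0.04 m/s and contact force between green_box and lifter above 0.3 N and x of green_box in the frame of rack between -0.09 and -0.075 m) or (height (world z) of yellow_box below 0.0012 m and linear speed of yellow_box above 0.04 m/s and contact force between yellow_box and lifter above 0.3 N and x of yellow_box in the frame of rack between -0.09 and -0.075 m)).
It fails at once if a bystander (wash bottle, beaker, tape roll, small jar) is moved by more than 30 mm or, if it stands, tipped (distance of any of wash_bottle, beaker, tape_roll, small_jar from where it was at the start of the episode above 0.03 m or angle between any of wash_bottle, beaker, small_jar's own z axis and vertical above 0.5 rad).
Of blue_box, green_box, yellow_box only 2 to 3 are there at a start; the rules pass over those that are not, and their reading is None.
At some moment in a run one of blue_box, green_box, yellow_box, lifter may be knocked a few centimetres aside while the robot is not near it.
It also fails if it takes over 210 s, if anything falls off the work surface, if the arm or the gripper's body presses on something with over 40 N, if the wrist force passes 120 N, or if a joint passes its speed limit or range.

### The arm

A 6-joint arm with a two-finger parallel gripper is mounted at the origin on a cart in front of the work surface, level with it; the furniture and walls round the work are solid. World frame = base frame: x ahead of the robot, y to its left, z up, the work surface at z = 0. Lengths are in m, angles in rad, forces in N, time in s.
With the tool pointing down it reaches from about 0.25 to 0.775 m from the base axis. Payload 8.9 kg.
Tool frame: the origin (TCP) lies between the finger pads; the fingertips stand 22 mm ahead of it and the grasp point (between the pads) lies 3 mm ahead of it; z points along the fingers, y is the line along which they close (so a half turn about z gives the same grasp; the last joint's range is limited). The gripper opens to 85 mm and grips with 20 to 120 N. Pads are 22 mm wide; open, the fingers measure 114 mm over their backs; the gripper's body (76 mm by 85 mm) begins 54 mm behind the grasp point. The pads swing forward as they close: fully open they stand 13 mm farther back than shut.
Start: joints at [0.965, 0.291, -0.153, 1.127, 0, 1.431], TCP at [0.236, 0.469, 0.253] pointing down, gripper open.
Joint ranges: [-2.52, 2.52], [-0.91, 1.74], [-1.3, 1.37], [-1.96, 2.02], [-1.52, 1.47], [-3.14, 3.14]. Speed limits (rad/s): [2.22, 2.22, 2.79, 3.14, 3.14, 3.14].

### API

Orientations are given as a unit quaternion [w, x, y, z].
In Python, from rig import env gives the robot as it stands.
- The arm moves only by the tool arm_command, never from a script. Its argument "motion" is one flat list of numbers, 6 for each row, row after row: the shift along the tool's x, y, z in cm, then the turn, a rotation vector about the tool's x, y, z in rad. A call has 1 to 5 rows; each row is the pose to reach, as a shift and turn from the pose commanded when the call began, along the tool's axes at that moment; what a row does not reach only later rows make up. A row lasts 1/12 s, in which the tool goes at most 41.7 mm and 7.16 degrees, less where a joint would pass 70% of its speed; a pose out of reach is approached as far as the arm can. A call with a gripper value outside its range is refused whole. "grip" is the opening in per cent of the stroke, from 0 (shut) to 100 (fully open), set as the call begins (left out, the last holds). The fingers move at their own pace and stop on an object; "squeeze" is the grip in N (left out, the last holds). Time passes only in rows, so rows that repeat a pose let the fingers close. It gives the time, the measured TCP pose, the force, the opening and the grip force at its end, in the units of the state.
- env.get_obs(): the state, without advancing time (a new reading comes with each control period).
- env.camera(name): name is "scene" or "top"; returns the picture (420x560x3 uint8, red, green, blue); there is no depth.
- env.get_calibration(name): a dict with "fx", "fy", "cx", "cy" (pixels), "k1" (the pictures are not rectified: a ray, as slopes to the right and down, at radius r is drawn at 1 + k1 r^2 times it, then the intrinsics apply), "extrinsics" (4x4, takes a point from world to camera coordinates). Camera axes: x right, y up, looking along -z (the intrinsics and any distortion apply to the point x, -y, -z); pixel columns grow to the right and rows downward; lengths in m; the calibration is good to about 2 mm. A picture is of the moment at which its call begins. get_calibration takes no time and is no camera call.
- env.close_job(): hands the job in; it is judged then, once.
The state is a dict: "clock": time; "q": joint angles; "joint_vel": joint speeds; "tau": joint torques, N m; "eef_pos": TCP position; "orientation": TCP orientation; "wrist_force": force on the tool from outside, world axes, zero at the start; "wrist_torque": the same for the moment, N m; "gripper_width": opening from 0.0 (shut) to 1.0 (fully open); "finger_force": force on a finger pad.
Only numpy, scipy, OpenCV 4.12 (cv2) and the standard library are available. Lean on these libraries where they do the work, as an engineer would, in place of code of your own. Each camera call takes 0.05 s, during which the arm holds its last target. There are 200 camera calls.

## Working session

There is one attempt and no reset: what is moved stays moved. The work goes in short steps, Python scripts to look and compute and a tool call to move; the robot and the scene stay as the last step left them, time stands still between calls to the robot, and variables do not carry over. Pictures are saved under pics/ and viewed, at most 14 in all, crops included, and the job is handed in when it is done.

Besides the shell and the picture viewer there is one more tool, called after "Emit:" as name(argument=value, ...) on one line, values as JSON. arm_command: Moves the arm, as the interface text tells. Its arguments: {"type":"object","properties":{"motion":{"type":"array","items":{"type":"number"}},"grip":{"type":"number"},"squeeze":{"type":"number"}},"required":["motion"]}

```bash
ls; mkdir -p pics
python3 - <<'E'
from rig import env
import cv2
for n in("scene","top"):
    cv2.imwrite(f"pics/{n}0.png",env.camera(n)[:,:,::-1])
    c=env.get_calibration(n);print(n,c)
print(env.get_obs())
E
```

```text
pics
scene {'fx': 387.486388308872, 'fy': 387.486388308872, 'cx': 278.96427636353667, 'cy': 210.9019574110605, 'k1': -0.09588755792082497, 'extrinsics': array([[ 0.83243053, -0.55411615, -0.00383437, -0.46486838],
       [ 0.34166469,  0.50779932,  0.79082557, -0.23063226],
       [-0.43626213, -0.65961742,  0.61202958, -0.87875196],
       [ 0.        ,  0.        ,  0.        ,  1.        ]])}
top {'fx': 470.2118253100628, 'fy': 470.2118253100628, 'cx': 285.0644304300596, 'cy': 214.5123324520575, 'k1': -0.03282611235372491, 'extrinsics': array([[ 0.02422357, -0.99958794,  0.01540028, -0.01066398],
       [ 0.98074442,  0.02674741,  0.1934553 , -0.57018193],
       [-0.19378751,  0.01041756,  0.98098821, -1.3527234 ],
       [ 0.        ,  0.        ,  0.        ,  1.        ]])}
{'clock': 0.1, 'q': array([ 9.64705862e-01,  2.91226395e-01, -1.54025649e-01,  1.12669947e+00,
       -2.17945219e-05,  1.43150445e+00]), 'joint_vel': array([-0.00102613, -0.00025421,  0.00200841, -0.00097186, -0.00066746,
       -0.00083511]), 'tau': array([ 2.28369710e-03, -5.37979817e+01,  3.31916463e+01,  9.32857365e-03,
       -1.23439390e-04,  7.29211731e-07]), 'eef_pos': array([0.23605975, 0.46853766, 0.25279785]), 'orientation': array([-2.00166715e-04,  2.31285932e-01,  9.72885648e-01, -5.41911924e-04]), 'wrist_force': array([ 0.8669345 , -0.41516315, -0.10420922]), 'wrist_torque': array([-0.00573993, -0.03512562,  0.03126352]), 'finger_force': 0.0, 'gripper_width': 0.9949895763836436}
```

View pics/scene0.png

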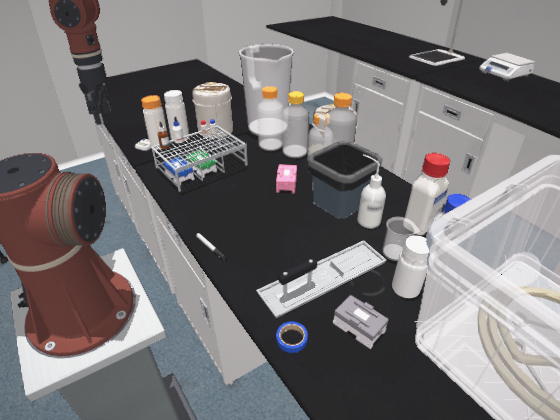

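View pics/top0.png

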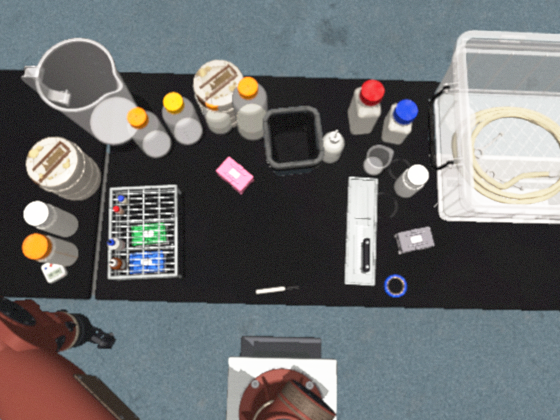

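The scene view shows the rack at about (200,155), with the blue (178,165) and green (205,158) boxes under it. The lifter is in the tray at (320,275), the grey box at (360,320) and the tape at (291,337). In the top view, the rack is at (143,232) and opens to the right, the tray at (361,231), the grey box at (415,240) and the pink decoy at (235,174).

```bash
cat > h.py <<'E'
import numpy as np,cv2
from rig import env
def _c(n):
    c=env.get_calibration(n);return np.array([[c['fx'],0,c['cx']],[0,c['fy'],c['cy']],[0,0,1]]),np.array([c['k1'],0,0,0,0.]),np.array(c['extrinsics'])
def px2w(n,uv,z):
    K,d,E=_c(n);p=cv2.undistortPoints(np.array(uv,float).reshape(-1,1,2),K,d)[:,0]
    D=np.c_[p[:,0],-p[:,1],-np.ones(len(p))]@E[:3,:3]
    o=-E[:3,:3].T@E[:3,3]
    return o+D*((z-o[2])/D[:,2])[:,None]
def w2px(n,X):
    K,d,E=_c(n);P=np.atleast_2d(X)@E[:3,:3].T+E[:3,3];P=P*[1,-1,-1]
    return cv2.projectPoints(P,np.zeros(3),np.zeros(3),K,d)[0][:,0]
def snap(n,f,box=None,s=1):
    im=env.camera(n);
    b=im
    if box: x0,y0,x1,y1=box;b=im[y0:y1,x0:x1]
    b=cv2.resize(b,None,fx=s,fy=s,interpolation=cv2.INTER_CUBIC)
    cv2.imwrite(f"pics/{f}.png",b[:,:,::-1]);return im
def mask(im,lo,hi,box=None):
    h=cv2.cvtColor(im,cv2.COLOR_RGB2HSV);m=cv2.inRange(h,lo,hi)
    if box: k=np.zeros_like(m);x0,y0,x1,y1=box;k[y0:y1,x0:x1]=1;m*=k
    return m
E
python3 - <<'E'
from h import *
im=cv2.imread("pics/top0.png")
a=cv2.resize(im[180:285,100:190],None,fx=5,fy=5,interpolation=cv2.INTER_CUBIC)
b=cv2.resize(im[170:300,335:445],None,fx=4,fy=4,interpolation=cv2.INTER_CUBIC)
c=np.zeros((525,450+440,3),np.uint8);c[:525,:450]=a;c[:520,450:]=b
c=c[:,:]
cv2.imwrite("pics/crop1.png",cv2.resize(c,(800,472)))
im=cv2.imread("pics/scene0.png")
cv2.imwrite("pics/crop2.png",cv2.resize(im[115:195,140:260],None,fx=6,fy=6,interpolation=cv2.INTER_CUBIC))
E
```

```text
(no output)
```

View pics/crop1.png

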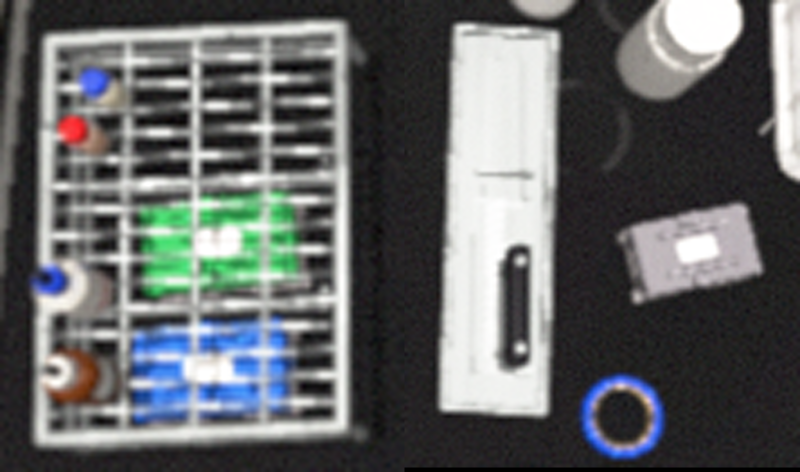

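View pics/crop2.png

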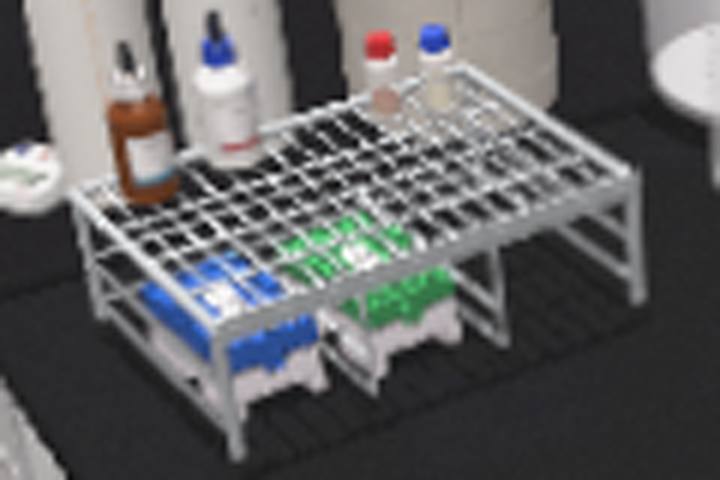

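The crops show the rack front on the right, with the blue and green boxes in the lower two bays and the third bay empty. The lifter handle runs from crop (516,247) to (514,367), with its tip pointing up the image and its stop at (505,175).

```bash
cat > meas.py <<'E'
from h import *
def rect(im,m,z,n="top",mn=20):
    cs=[c for c in cv2.findContours(m,cv2.RETR_EXTERNAL,cv2.CHAIN_APPROX_NONE)[0]]
    P=np.vstack([c for c in cs if cv2.contourArea(c)>mn])
    W=px2w(n,P[:,0],z)[:,:2]*1000
    r=cv2.minAreaRect(W.astype(np.float32));b=cv2.boxPoints(r)
    e=[b[1]-b[0],b[2]-b[1]];e=max(e,key=np.linalg.norm)
    return np.round(r[0],1),np.round(sorted(r[1]),1),round(np.degrees(np.arctan2(e[1],e[0]))%180,1)
E
python3 - <<'E'
from meas import *
im=cv2.imread("pics/top0.png")[:,:,::-1].copy()
f=lambda x,y:(100+x/4.494,180+y/4.494)
print("rack corners",px2w("top",[f(43,33),f(349,22),f(349,432),f(35,440)],.094).round(4)[:,:2])
g=lambda x,y:(335+(x-404.5)/3.596,170+y/3.596)
print("handle top ends",px2w("top",[g(516,246),g(514,368)],.088).round(4))
print("stop",px2w("top",[g(478,175),g(532,176)],.024).round(4))
print("tray corners",px2w("top",[g(455,25),g(559,32),g(548,414),g(440,410)],.0115).round(4))
k=cv2.morphologyEx
ker=np.ones((5,5))
mb=k(mask(im,(100,120,80),(125,255,255),(128,245,170,277)),cv2.MORPH_CLOSE,ker);mg=k(mask(im,(45,100,60),(80,255,255),(120,215,175,250)),cv2.MORPH_CLOSE,ker)
print("blue",rect(im,mb,.046));print("green",rect(im,mg,.046))
ma=mask(im,(0,0,95),(180,60,255),(390,222,440,256))
print("arch",rect(im,k(ma,cv2.MORPH_OPEN,np.ones((3,3))),.046))
mh=mask(im,(0,0,0),(180,255,75),(358,232,374,276));print("handle",rect(im,mh,.087))
mt=mask(im,(0,0,110),(180,50,255),(338,170,380,292));print("tray",rect(im,k(mt,cv2.MORPH_CLOSE,np.ones((15,15))),.0115))
# label
for nm,m in(("b",(.44,.0)),):pass
E
```

```text
rack corners [[0.6301 0.5227]
 [0.6429 0.3227]
 [0.3764 0.3046]
 [0.3658 0.5025]]
handle top ends [[ 0.4995 -0.2326  0.088 ]
 [ 0.4012 -0.2302  0.088 ]]
stop [[ 0.5694 -0.2125  0.024 ]
 [ 0.5698 -0.2588  0.024 ]]
tray corners [[ 0.7051 -0.195   0.0115]
 [ 0.7014 -0.2865  0.0115]
 [ 0.3693 -0.2727  0.0115]
 [ 0.3705 -0.1818  0.0115]]
blue (array([419.6, 409.7]), array([ 62.9, 103.4]), np.float32(95.2))
green (array([504.7, 411.1]), array([ 63.2, 105.5]), np.float32(98.4))
arch (array([ 506.6, -385.1]), array([ 63.8, 114.7]), np.float32(103.1))
handle (array([ 451.6, -230.9]), array([14.6, 93.2]), np.float32(179.5))
tray (array([ 551. , -232.4]), array([ 96.9, 365.1]), np.float32(176.9))
```

Emit:
arm_command(motion=[-10.4,-10.8,-3,0,0,-0.431,-10.4,-10.8,-3,0,0,-0.431,-10.4,-10.8,-3,0,0,-0.431,-10.4,-10.8,-3,0,0,-0.431,-10.4,-10.8,-3,0,0,-0.431], grip=60)

```text
clock: 0.52
eef_pos: [0.2816, 0.3215, 0.2843]
orientation: [0.001, 0.016, 1.0, -0.001]
wrist_force: [1.0, 1.0, 1.2]
gripper_width: 0.604
finger_force: 0.0
```

Emit:
arm_command(motion=[-4.8,-13.8,0,0,0,0,-4.8,-13.8,0,0,0,0,-4.8,-13.8,0,0,0,0,-4.8,-13.8,0,0,0,0,-4.8,-13.8,0,0,0,0])

```text
clock: 0.93
eef_pos: [0.3242, 0.183, 0.2832]
orientation: [0.0, 0.02, 1.0, -0.001]
wrist_force: [0.9, 0.6, 0.3]
gripper_width: 0.599
finger_force: 0.0
```

Emit:
arm_command(motion=[-4.8,-13.8,0,0,0,0,-4.8,-13.8,0,0,0,0,-4.8,-13.8,0,0,0,0,-4.8,-13.8,0,0,0,0,-4.8,-13.8,0,0,0,0])

```text
clock: 1.35
eef_pos: [0.3678, 0.0437, 0.2832]
orientation: [0.0, 0.02, 1.0, -0.0]
wrist_force: [-0.4, 0.9, 0.6]
gripper_width: 0.597
finger_force: 0.0
```

Emit:
arm_command(motion=[-4.8,-13.8,0,0,0,0,-4.8,-13.8,0,0,0,0,-4.8,-13.8,0,0,0,0,-4.8,-13.8,0,0,0,0,-4.8,-13.8,0,0,0,0])

```text
clock: 1.77
eef_pos: [0.4111, -0.0959, 0.2829]
orientation: [0.0, 0.02, 1.0, -0.0]
wrist_force: [-0.3, 0.8, -0.6]
gripper_width: 0.598
finger_force: 0.0
```

Emit:
arm_command(motion=[-4.8,-13.8,5,0,0,0,-4.8,-13.8,5,0,0,0,-4.8,-13.8,5,0,0,0,-4.8,-13.8,5,0,0,0,-4.8,-13.8,5,0,0,0])

```text
clock: 2.18
eef_pos: [0.4536, -0.2354, 0.2308]
orientation: [-0.001, 0.019, 1.0, 0.0]
wrist_force: [-1.3, 0.6, -0.4]
gripper_width: 0.599
finger_force: 0.0
```

Emit:
arm_command(motion=[0.3,0.4,3,0,0,0,0.3,0.4,6,0,0,0,0.3,0.4,9,0,0,0,0.3,0.4,12,0,0,0,0.3,0.4,13,0,0,0])

```text
clock: 2.6
eef_pos: [0.4481, -0.2257, 0.0999]
orientation: [-0.002, 0.017, 1.0, 0.002]
wrist_force: [-0.5, 0.7, 0.3]
gripper_width: 0.602
finger_force: 0.0
```

Emit:
arm_command(motion=[0,0,1,0,0,0,0,0,2,0,0,0,0,0,2.1,0,0,0,0,0,2.1,0,0,0])

```text
clock: 2.93
eef_pos: [0.4502, -0.2288, 0.0828]
orientation: [0.0, 0.018, 1.0, -0.0]
wrist_force: [0.1, -0.1, -0.5]
gripper_width: 0.597
finger_force: 0.0
```

Emit:
arm_command(motion=[0,0,0,0,0,0,0,0,0,0,0,0,0,0,0,0,0,0,0,0,0,0,0,0,0,0,0,0,0,0], grip=0, squeeze=120)

```text
clock: 3.35
eef_pos: [0.4502, -0.2292, 0.0829]
orientation: [0.0, 0.018, 1.0, -0.0]
wrist_force: [-1.2, -0.6, 5.8]
gripper_width: 0.21
finger_force: 118.2
```

Emit:
arm_command(motion=[0,0,0,0,0,0,0,0,0,0,0,0,0,0,-1,0,0,0,0,0,-2,0,0,0,0,0,-3,0,0,0])

```text
clock: 3.77
eef_pos: [0.4496, -0.2287, 0.1133]
orientation: [-0.0, 0.018, 1.0, 0.0]
wrist_force: [-0.2, 0.2, -2.6]
gripper_width: 0.211
finger_force: 117.4
```

Emit:
arm_command(motion=[1,3,-2,0,0,0,2,6,-4,0,0,0,2,9,-5,0,0,0,2,12,-5,0,0,0,2,13,-5,0,0,0])

```text
clock: 4.18
eef_pos: [0.4343, -0.0953, 0.1639]
orientation: [0.001, 0.017, 1.0, 0.0]
wrist_force: [-0.3, -0.3, -1.3]
gripper_width: 0.211
finger_force: 118.0
```

Emit:
arm_command(motion=[0,0,0,0,0,-0.11,0,0,0,0,0,-0.22,0,0,0,0,0,-0.33,0,0,0,0,0,-0.44,0,0,0,0,0,-0.54])

```text
clock: 4.6
eef_pos: [0.4345, -0.0984, 0.1629]
orientation: [0.0, -0.252, 0.968, -0.0]
wrist_force: [0.7, 0.8, -2.0]
gripper_width: 0.21
finger_force: 118.2
```

Emit:
arm_command(motion=[0,0,0,0,0,-0.11,0,0,0,0,0,-0.22,0,0,0,0,0,-0.33,0,0,0,0,0,-0.44,0,0,0,0,0,-0.54])

```text
clock: 5.02
eef_pos: [0.4345, -0.0985, 0.1629]
orientation: [0.0, -0.501, 0.865, -0.0]
wrist_force: [0.3, 0.5, -2.2]
gripper_width: 0.211
finger_force: 118.2
```

Emit:
arm_command(motion=[0,0,0,0,0,-0.11,0,0,0,0,0,-0.22,0,0,0,0,0,-0.33,0,0,0,0,0,-0.44,0,0,0,0,0,-0.58])

```text
clock: 5.43
eef_pos: [0.4346, -0.0985, 0.1629]
orientation: [0.0, 0.722, -0.692, 0.0]
wrist_force: [0.1, -0.5, -1.9]
gripper_width: 0.211
finger_force: 118.2
```

Emit:
arm_command(motion=[0,0,0,0,0,0,0,0,0,0,0,0,0,0,0,0,0,0])

```text
clock: 5.68
eef_pos: [0.4346, -0.0984, 0.1626]
orientation: [-0.0, 0.719, -0.695, 0.0]
wrist_force: [0.2, -0.3, -2.0]
gripper_width: 0.208
finger_force: 118.2
```

Run:
```python
from meas import *
o=env.get_obs();print(o['eef_pos'],o['orientation'],o['q'])
im=snap("top","top1");s=snap("scene","scene1")
a=cv2.resize(im[150:300,100:330],None,fx=3,fy=3,interpolation=cv2.INTER_CUBIC)
cv2.imwrite("pics/c3.png",a[:,:,::-1])
cv2.imwrite("pics/c4.png",cv2.resize(s[110:330,130:380],None,fx=2.7,fy=2.7,interpolation=cv2.INTER_CUBIC)[:,:,::-1])
# edge line fits
ker=np.ones((5,5))
im0=cv2.imread("pics/top0.png")[:,:,::-1].copy()
for nm,m in(("b",mask(im0,(100,120,80),(125,255,255),(128,245,170,277))),("g",mask(im0,(45,100,60),(80,255,255),(120,215,175,250)))):
    m=cv2.morphologyEx(m,cv2.MORPH_CLOSE,ker);xs=np.where(m.any(0))[0][2:-2]
    for f in(0,1):
        ys=[np.where(m[:,x])[0][0 if f==0 else -1] for x in xs]
        W=px2w("top",np.c_[xs,ys],.046)[:,:2]
        l=cv2.fitLine(W.astype(np.float32),cv2.DIST_HUBER,0,.001,.001).ravel();print(nm,f,np.degrees(np.arctan2(l[1],l[0]))%180,l[2:])
    ys=np.where(m.any(1))[0];
    W=px2w("top",np.argwhere(m)[:,::-1],.046)[:,:2];c=W.mean(0);e=np.linalg.eigh(np.cov(W.T))[1][:,1];print(nm,"pca",c,np.degrees(np.arctan2(e[1],e[0]))%180)
```

```text
[ 0.43457361 -0.09836027  0.16258862] [-4.96657437e-05  7.19104235e-01 -6.94902198e-01  1.79454554e-04] [-3.86909669e-01  2.20448994e-01 -5.06109987e-01  8.43867253e-01
 -4.13897289e-05 -1.99193453e+00]
b 0 101.18798 [0.4459142 0.412696 ]
b 1 98.41613 [0.3903325 0.4136002]
b pca [0.41990364 0.40920697] 100.80464496614614
g 0 99.744644 [0.5304487  0.41498342]
g 1 104.437515 [0.47833014 0.40812388]
g pca [0.50400365 0.41354817] 101.99275715336331
```

View pics/c3.png

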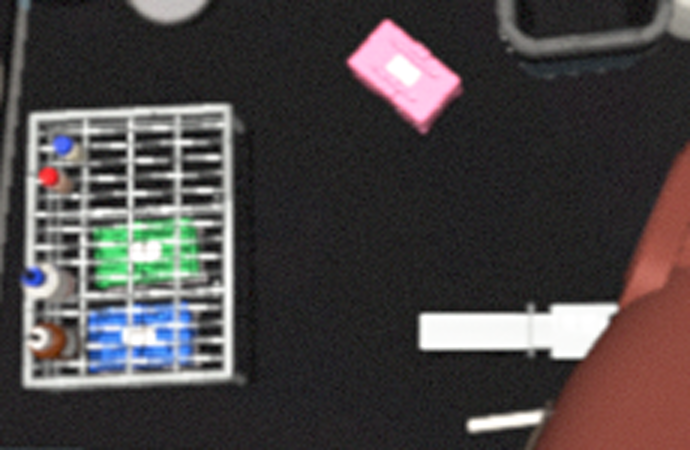

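The top crop shows the lifter in the hand, with its blade tip at (420,332) and its stop at (532,330), along with the rack, boxes and decoy, all undisturbed.

Run:
```python
from meas import *
g=lambda x,y:(100+x/3,150+y/3)
print("tip corners",px2w("top",[g(419,314),g(419,350)],.0867).round(4)[:,:2])
print("blade edges at stop",px2w("top",[g(528,314),g(528,350)],.0867).round(4)[:,:2])
print("heel",px2w("top",[g(551,304),g(551,358)],.0867).round(4)[:,:2])
print("stop top",px2w("top",[g(532,302),g(532,357)],.103).round(4)[:,:2])
im=cv2.imread("pics/scene1.png")
cv2.imwrite("pics/c5.png",cv2.resize(im[130:190,145:225],None,fx=9,fy=9,interpolation=cv2.INTER_CUBIC))
```

```text
tip corners [[0.4429 0.1321]
 [0.4084 0.1306]]
blade edges at stop [[0.4456 0.0276]
 [0.4111 0.0266]]
heel [[0.4558 0.0057]
 [0.4041 0.0045]]
stop top [[0.4554 0.024 ]
 [0.4033 0.0226]]
```

View pics/c5.png

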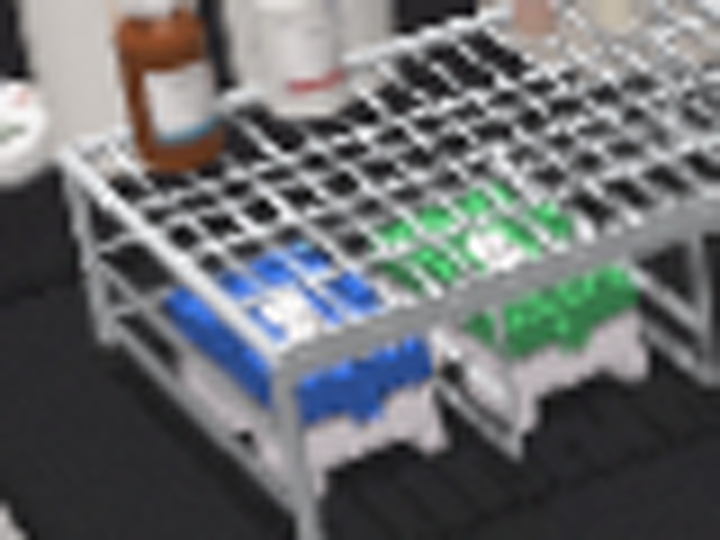

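The scene crop shows the boxes' front feet. Green's are at about (522,430) and (645,376), and blue's at about (316,495) and (446,448).

Run:
```python
from h import *
g=lambda x,y:(145+x/9,130+y/9)
for nm,a,b in(("green",(522,430),(645,376)),("blue",(316,495),(446,448)),("rack corner feet front",(310,538),(310,538))):
    W=px2w("scene",[g(*a),g(*b)],0.)[:,:2];d=W[1]-W[0];print(nm,W.round(4),np.linalg.norm(d),np.degrees(np.arctan2(d[1],d[0]))+90)
# predicted corners for candidates
for nm,c in(("green",(.504,.412)),("blue",(.4198,.4095))):
  for yaw in(94,98,102):
    u=np.array([np.cos(np.radians(yaw)),np.sin(np.radians(yaw))]);v=np.array([-u[1],u[0]])
    P=[np.r_[np.array(c)-.05*u+s*.03*v,0.] for s in(1,-1)]+[np.r_[np.array(c)-.05*u+s*.03*v,0.046] for s in(1,-1)]
    p=w2px("scene",P);print(nm,yaw,((p-[145,130])*9).round().tolist())
```

```text
green [[0.4813 0.3539]
 [0.5375 0.3623]] 0.05688923660141999 98.48063404323372
blue [[0.3985 0.3567]
 [0.452  0.3588]] 0.05350336676211088 92.19458649234274
rack corner feet front [[0.3859 0.3313]
 [0.3859 0.3313]] 0.0 90.0
green 94 [[506.0, 426.0], [643.0, 374.0], [491.0, 322.0], [631.0, 271.0]]
green 98 [[517.0, 425.0], [647.0, 369.0], [502.0, 321.0], [635.0, 266.0]]
green 102 [[528.0, 424.0], [651.0, 363.0], [513.0, 320.0], [640.0, 261.0]]
blue 94 [[302.0, 498.0], [446.0, 443.0], [282.0, 393.0], [429.0, 340.0]]
blue 98 [[313.0, 497.0], [451.0, 438.0], [294.0, 392.0], [435.0, 334.0]]
blue 102 [[324.0, 496.0], [456.0, 432.0], [305.0, 391.0], [440.0, 329.0]]
```

Emit:
arm_command(motion=[-2.6,-2.5,1.2,0,0,-0.02,-5.3,-5,2.4,0,0,-0.04,-8,-7.5,3.6,0,0,-0.06,-10.6,-10,4.8,0,0,-0.08,-13.3,-12.5,6,0,0,-0.105])

```text
clock: 6.2
eef_pos: [0.5553, 0.0409, 0.1017]
orientation: [0.0, 0.756, -0.655, 0.0]
wrist_force: [1.3, -0.4, -1.4]
gripper_width: 0.209
finger_force: 118.1
```

Emit:
arm_command(motion=[0,0,0,0,0,0,0,0,0.8,0,0,0,0,0,1.2,0,0,0,0,0,1.6,0,0,0,0,0,1.6,0,0,0])

```text
clock: 6.62
eef_pos: [0.5532, 0.0387, 0.0856]
orientation: [0.0, 0.755, -0.655, -0.001]
wrist_force: [0.1, -0.8, -2.1]
gripper_width: 0.214
finger_force: 118.6
```

Run:
```python
from rig import env
o=env.get_obs();print(o['eef_pos'],o['orientation'],o['wrist_force'],o['wrist_torque'])
```

```text
[0.55319645 0.03866037 0.08561587] [ 4.88656218e-04  7.55338274e-01 -6.55334700e-01 -5.33181457e-04] [ 0.14932235 -0.77967507 -2.07488252] [-0.06068669  0.01688025  0.02972958]
```

Emit:
arm_command(motion=[0,0,0.3,0,0,0,0,0,0.3,0,0,0,0,0,0.3,0,0,0])

```text
clock: 6.87
eef_pos: [0.5542, 0.0391, 0.0836]
orientation: [-0.0, 0.756, -0.655, 0.0]
wrist_force: [0.9, -0.1, -1.4]
gripper_width: 0.21
finger_force: 118.6
```

Emit:
arm_command(motion=[0,0,0.15,0,0,0,0,0,0.15,0,0,0,0,0,0.15,0,0,0])

```text
clock: 7.12
eef_pos: [0.5543, 0.0395, 0.0819]
orientation: [-0.0, 0.756, -0.655, 0.0]
wrist_force: [-0.5, 0.0, -0.9]
gripper_width: 0.21
finger_force: 118.6
```

Emit:
arm_command(motion=[0,0,0.15,0,0,0,0,0,0.15,0,0,0,0,0,0.15,0,0,0])

```text
clock: 7.37
eef_pos: [0.5542, 0.0396, 0.0802]
orientation: [0.0, 0.756, -0.655, -0.0]
wrist_force: [0.2, -0.8, -1.4]
gripper_width: 0.211
finger_force: 118.6
```

Emit:
arm_command(motion=[0,0,0.15,0,0,0,0,0,0.15,0,0,0,0,0,0.15,0,0,0])

```text
clock: 7.62
eef_pos: [0.5545, 0.0395, 0.079]
orientation: [-0.0, 0.756, -0.655, 0.0]
wrist_force: [0.7, 0.1, 0.8]
gripper_width: 0.216
finger_force: 118.8
```

Run:
```python
from rig import env
o=env.get_obs();print(o['eef_pos'],o['orientation'],o['wrist_force'],o['wrist_torque'])
```

```text
[0.55449551 0.03950029 0.07896002] [-1.55980946e-04  7.55951593e-01 -6.54627478e-01  1.73302569e-04] [0.65209406 0.09226978 0.80592752] [0.02209858 0.03021176 0.03541401]
```

Emit:
arm_command(motion=[0,-0.1,-0.3,0,0,0,-2.5,-0.1,-0.3,0,0,0,-5,-0.1,-0.3,0,0,0,-7.5,-0.1,-0.3,0,0,0,-9,-0.1,-0.3,0,0,0])

```text
clock: 8.03
eef_pos: [0.5418, 0.1307, 0.0818]
orientation: [-0.0, 0.756, -0.654, -0.0]
wrist_force: [0.5, -0.5, -2.0]
gripper_width: 0.215
finger_force: 118.4
```

Emit:
arm_command(motion=[-1,0,0,0,0,0,-2,0,0,0,0,0,-3,0,0,0,0,0,-3,0,0,0,0,0])

```text
clock: 8.37
eef_pos: [0.5379, 0.1596, 0.0818]
orientation: [-0.0, 0.756, -0.654, -0.0]
wrist_force: [0.3, -0.9, -2.0]
gripper_width: 0.208
finger_force: 118.4
```

Run:
```python
from h import *
o=env.get_obs();print(o['eef_pos'],o['wrist_force'],o['wrist_torque'])
im=snap("scene","s2",(140,120,260,210),6)
```

```text
[0.53790559 0.15962826 0.08180816] [ 0.29558631 -0.86850754 -1.98741711] [-0.04886455  0.00856116  0.02608813]
```

View pics/s2.png

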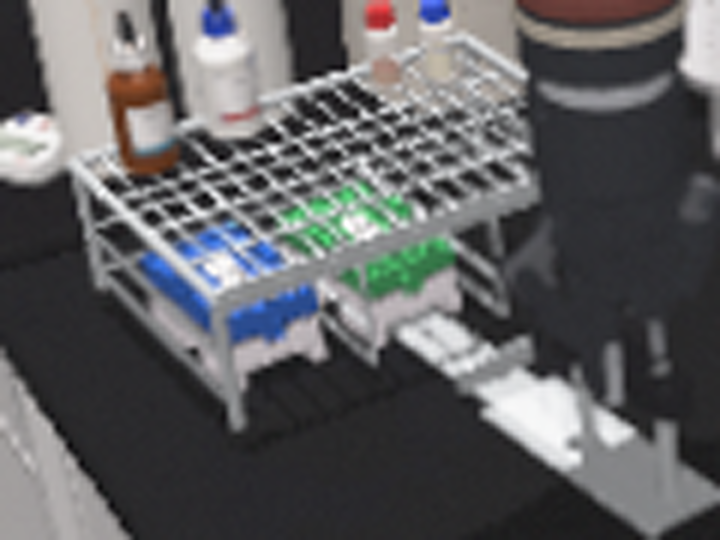

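The blade has entered the green box's tunnel, centred between its feet at about (430,325).

Emit:
arm_command(motion=[-1.5,0,0,0,0,0,-3,0,0,0,0,0,-4.5,0,0,0,0,0,-6,0,0,0,0,0,-6,0,0,0,0,0])

```text
clock: 8.83
eef_pos: [0.5294, 0.2191, 0.0818]
orientation: [-0.0, 0.756, -0.654, -0.0]
wrist_force: [-0.2, 0.1, -1.5]
gripper_width: 0.208
finger_force: 118.4
```

Emit:
arm_command(motion=[-0.6,0,0,0,0,0,-1.2,0,0,0,0,0,-1.7,0,0,0,0,0,-1.7,0,0,0,0,0])

```text
clock: 9.17
eef_pos: [0.5271, 0.235, 0.0818]
orientation: [-0.0, 0.756, -0.655, -0.0]
wrist_force: [-0.4, 0.0, -1.9]
gripper_width: 0.21
finger_force: 118.4
```

Emit:
arm_command(motion=[0,0,-0.4,0,0,0,0,0,-0.8,0,0,0,0,0,-1.2,0,0,0,0,0,-1.5,0,0,0,0,0,-1.5,0,0,0])

```text
clock: 9.58
eef_pos: [0.5276, 0.2346, 0.0977]
orientation: [-0.0, 0.756, -0.655, 0.0]
wrist_force: [0.5, 0.2, -2.3]
gripper_width: 0.207
finger_force: 118.3
```

Run:
```python
from h import *
o=env.get_obs();print(o['eef_pos'],o['wrist_force'],o['wrist_torque'])
im=snap("scene","s3",(140,120,260,210),6)
```

```text
[0.52763211 0.23455659 0.09769125] [ 0.48648466  0.1714508  -2.31316629] [-0.26648736 -0.08634702 -0.01368396]
```

View pics/s3.png

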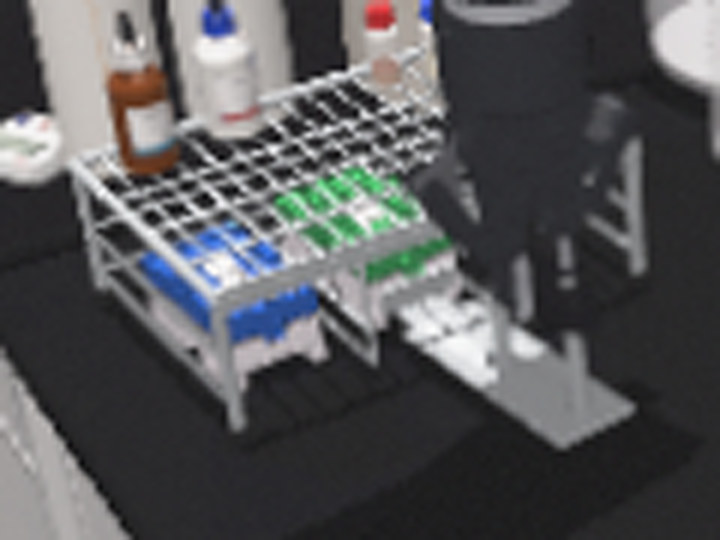

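The green box is raised on the blade and still under the rack. It hasn't touched the deck, and the wrist torque confirms the load.

Emit:
arm_command(motion=[0.4,0.03,0,0,0,0,1.2,0.09,0,0,0,0,2.4,0.18,0,0,0,0,4,0.3,0,0,0,0,6,0.44,0,0,0,0])

```text
clock: 10.05
eef_pos: [0.5311, 0.1735, 0.0966]
orientation: [0.0, 0.756, -0.654, -0.0]
wrist_force: [0.9, 0.1, -2.1]
gripper_width: 0.213
finger_force: 118.2
```

Emit:
arm_command(motion=[2,0.15,0,0,0,0,4,0.3,0,0,0,0,6,0.44,0,0,0,0,8,0.58,0,0,0,0,10,0.73,0,0,0,0])

```text
clock: 10.47
eef_pos: [0.5381, 0.0724, 0.0967]
orientation: [0.0, 0.756, -0.655, 0.0]
wrist_force: [0.7, 0.2, -3.8]
gripper_width: 0.207
finger_force: 118.2
```

Emit:
arm_command(motion=[2,-0.4,0,0,0,0,4,-1,0,0,0,0,6,-1.8,0,0,0,0,8,-2.6,0,0,0,0,9.5,-3.2,0,0,0,0])

```text
clock: 10.88
eef_pos: [0.5841, -0.0176, 0.0968]
orientation: [0.0, 0.755, -0.655, 0.0]
wrist_force: [1.0, 0.9, -3.8]
gripper_width: 0.211
finger_force: 118.3
```

Emit:
arm_command(motion=[1,-0.4,0,0,0,0,2,-0.8,0,0,0,0,2.5,-1,0,0,0,0,2.5,-1,0,0,0,0,2.5,-1,0.3,0,0,0])

```text
clock: 11.3
eef_pos: [0.5971, -0.0378, 0.094]
orientation: [-0.0, 0.756, -0.655, 0.0]
wrist_force: [0.6, 0.5, -2.6]
gripper_width: 0.214
finger_force: 118.3
```

Run:
```python
from h import *
o=env.get_obs();print(o['eef_pos'],o['wrist_force'],o['wrist_torque'])
im=snap("scene","s4",(140,100,360,265),3.5)
```

```text
[ 0.59711144 -0.03783445  0.09404653] [ 0.59923951  0.54899682 -2.64020528] [-0.22906568 -0.0761281   0.03530833]
```

View pics/s4.png

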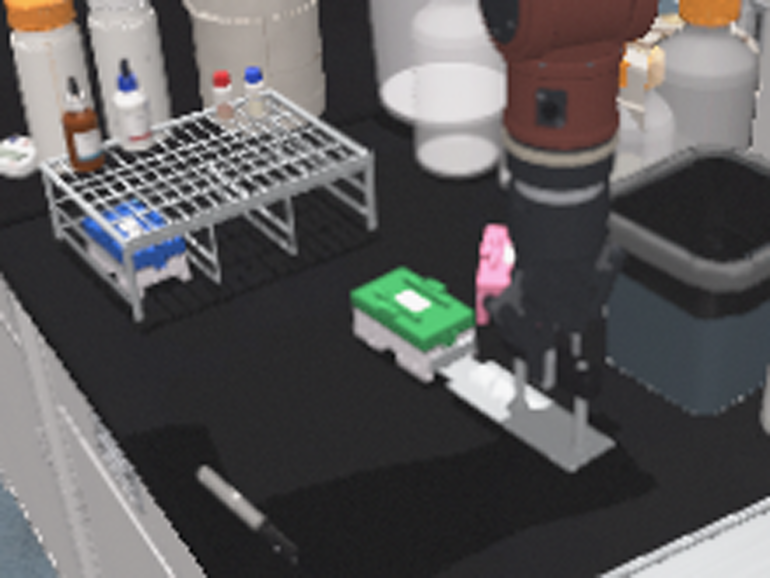

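The green box is on the lifter clear of the rack, and blue is still in its bay. I'll move a little towards the rack before setting it down, so the lifter's heel clears the tray on the way out.

Emit:
arm_command(motion=[-0.6,0,0,0,0,0,-1.8,0,0,0,0,0,-3,0,0,0,0,0,-4,0,0,0,0,0,-4,0,0.3,0,0,0])

```text
clock: 11.77
eef_pos: [0.5911, 0.0044, 0.0913]
orientation: [-0.0, 0.757, -0.654, -0.0]
wrist_force: [0.4, 0.1, -2.7]
gripper_width: 0.207
finger_force: 118.3
```

Emit:
arm_command(motion=[0,0,0.3,0,0,0,0,0,0.6,0,0,0,0,0,0.9,0,0,0,0,0,0.9,0,0,0])

```text
clock: 12.1
eef_pos: [0.5911, 0.0011, 0.0811]
orientation: [0.0, 0.756, -0.655, -0.0]
wrist_force: [-0.1, -0.6, -1.4]
gripper_width: 0.211
finger_force: 118.4
```

Emit:
arm_command(motion=[1.5,0,0,0,0,0,3.5,0,0,0,0,0,6,0,0,0,0,0,8.5,0,0,0,0,0,11,0,0,0,0,0])

```text
clock: 12.52
eef_pos: [0.6073, -0.1096, 0.082]
orientation: [-0.0, 0.756, -0.655, 0.0]
wrist_force: [-0.1, -0.8, -0.9]
gripper_width: 0.213
finger_force: 118.4
```

Emit:
arm_command(motion=[0.3,0,0,0,0,0,0.3,0,-2,0,0,0,0.3,0,-4,0,0,0,0.3,0,-6,0,0,0,0.3,0,-6,0,0,0])

```text
clock: 12.93
eef_pos: [0.6096, -0.1118, 0.1458]
orientation: [-0.001, 0.756, -0.655, 0.003]
wrist_force: [0.8, 0.2, -0.6]
gripper_width: 0.212
finger_force: 118.7
```

Run:
```python
from meas import *
o=env.get_obs();print(o['eef_pos'],o['orientation'],o['wrist_force'],o['wrist_torque'])
im=snap("top","t5")
ker=np.ones((5,5))
print("green",rect(im,mask(im,(45,100,60),(80,255,255),(170,150,330,290)),.046))
mb=cv2.morphologyEx(mask(im,(100,120,80),(125,255,255),(128,245,170,277)),cv2.MORPH_CLOSE,ker);print("blue",rect(im,mb,.046))
print("pink",rect(im,mask(im,(150,60,80),(178,255,255),(200,130,270,220)),.046))
```

```text
[ 0.60963733 -0.111834    0.14575689] [-0.00120783  0.75566316 -0.65495377  0.00269958] [ 0.8136209   0.24317318 -0.64458273] [-0.13402775 -0.11695628  0.00907139]
green (array([568.9, 180.7]), array([ 64.6, 107.3]), np.float32(98.0))
blue (array([419.6, 409.7]), array([ 62.9, 103.4]), np.float32(95.2))
pink (array([693.3, 161.9]), array([ 71.6, 113.7]), np.float32(50.9))
```

Emit:
arm_command(motion=[0,3,0,0,0,0,-1,6,0,0,0,0,-2,9,0,0,0,0.01,-3,11.5,0,0,0,0.02,-4,12.7,0,0,0,0.035])

```text
clock: 13.4
eef_pos: [0.472, -0.0885, 0.1404]
orientation: [0.001, 0.744, -0.668, -0.002]
wrist_force: [1.5, 0.4, -2.0]
gripper_width: 0.215
finger_force: 118.6
```

Emit:
arm_command(motion=[-3.5,0,1,0,0,0,-7,0,2,0,0,0,-10.5,0,3,0,0,0,-14,0,4,0,0,0,-15.2,0,4,0,0,0])

```text
clock: 13.82
eef_pos: [0.4567, 0.0654, 0.0994]
orientation: [0.001, 0.745, -0.667, -0.002]
wrist_force: [-0.4, -0.0, -2.2]
gripper_width: 0.21
finger_force: 118.6
```

Emit:
arm_command(motion=[0,0,0,0,0,0,0,0,1,0,0,0,0,0,2,0,0,0,0,0,2.3,0,0,0,0,0,2.3,0,0,0])

```text
clock: 14.23
eef_pos: [0.4596, 0.0614, 0.0788]
orientation: [0.0, 0.744, -0.668, -0.0]
wrist_force: [-1.5, 1.0, 3.5]
gripper_width: 0.213
finger_force: 119.4
```

Run:
```python
from meas import *
o=env.get_obs();q=o['orientation'];psi=2*np.arctan2(q[2],q[1])
p=o['eef_pos'];print(p,np.degrees(psi)%360,q,o['wrist_force'])
u=np.array([np.cos(np.radians(96)),np.sin(np.radians(96))]);t=np.array([.4195,.409])-.176*u
d=t-p[:2];print(t,"tool x,y cm",100*(np.cos(psi)*d[0]+np.sin(psi)*d[1]),100*(np.sin(psi)*d[0]-np.cos(psi)*d[1]))
im=snap("top","t6")
mb=cv2.morphologyEx(mask(im,(100,120,80),(125,255,255),(128,245,170,277)),cv2.MORPH_CLOSE,np.ones((5,5)));print("blue",rect(im,mb,.046))
snap("scene","s6",(140,120,260,210),6)
```

```text
[0.45958493 0.06140592 0.0788364 ] 276.17423955765184 [ 8.36009734e-05  7.44161374e-01 -6.67999841e-01 -2.34656927e-04] [-1.52584063  0.97931448  3.51776367]
[0.43789701 0.23396415] tool x,y cm -17.388987202973407 0.30030729879645324
blue (array([419.6, 409.7]), array([ 62.9, 103.5]), np.float32(95.2))
```

View pics/s6.png

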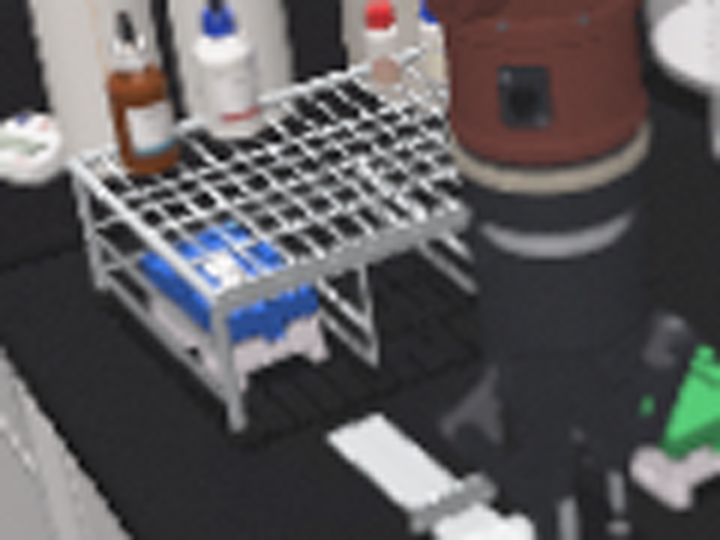

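The blade lies on the worktop ahead of the blue bay, with its tip at (355,427) lined up with the box.

Emit:
arm_command(motion=[0,0.3,-0.35,0,0,0,-2.5,0.3,-0.35,0,0,0,-5,0.3,-0.35,0,0,0,-7.5,0.3,-0.35,0,0,0,-9,0.3,-0.35,0,0,0])

```text
clock: 14.75
eef_pos: [0.4466, 0.1522, 0.0823]
orientation: [-0.0, 0.744, -0.668, -0.0]
wrist_force: [0.5, -1.0, -1.6]
gripper_width: 0.211
finger_force: 118.6
```

Emit:
arm_command(motion=[-0.5,0,0,0,0,0,-1,0,0,0,0,0,-1,0,0,0,0,0])

```text
clock: 15.0
eef_pos: [0.4458, 0.1611, 0.0823]
orientation: [0.0, 0.744, -0.668, 0.0]
wrist_force: [0.5, -0.9, -2.3]
gripper_width: 0.213
finger_force: 118.6
```

Run:
```python
from meas import *
o=env.get_obs();print(o['eef_pos'],o['wrist_force'],o['wrist_torque'])
im=snap("top","t7")
mb=cv2.morphologyEx(mask(im,(100,120,80),(125,255,255),(128,245,170,277)),cv2.MORPH_CLOSE,np.ones((5,5)));print("blue",rect(im,mb,.046))
snap("scene","s7",(150,130,250,210),7)
```

```text
[0.44584568 0.16107739 0.08228411] [ 0.53927621 -0.90368828 -2.33085107] [-0.07737334 -0.05977452 -0.00673722]
blue (array([419.6, 409.7]), array([ 62.9, 103.4]), np.float32(95.2))
```

View pics/s7.png

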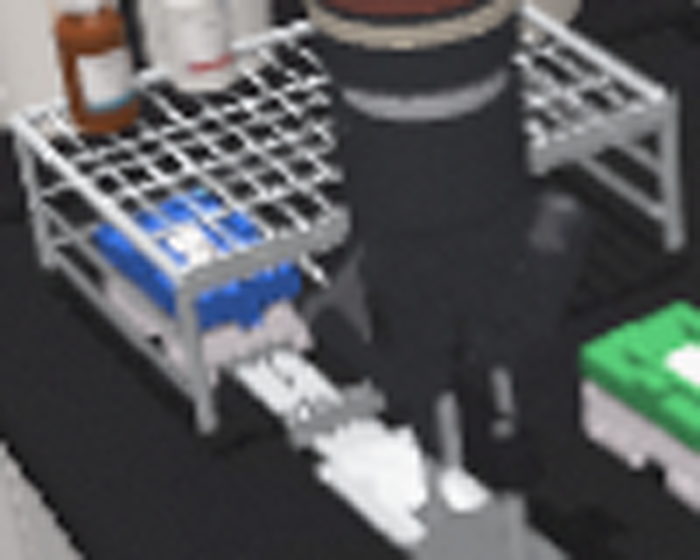

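The blade has entered the blue tunnel at about (265,370) without any contact force.

Emit:
arm_command(motion=[-1.5,0,0,0,0,0,-3,0,0,0,0,0,-4.5,0,0,0,0,0,-5.8,0,0,0,0,0,-5.8,0,0,0,0,0])

```text
clock: 15.52
eef_pos: [0.4398, 0.2197, 0.0823]
orientation: [-0.0, 0.745, -0.668, -0.0]
wrist_force: [-0.4, 0.6, -2.1]
gripper_width: 0.216
finger_force: 118.6
```

Emit:
arm_command(motion=[-0.6,0,0,0,0,0,-1.2,0,0,0,0,0,-1.5,0,0,0,0,0,-1.5,0,0,0,0,0])

```text
clock: 15.85
eef_pos: [0.4381, 0.2339, 0.0823]
orientation: [-0.0, 0.744, -0.668, -0.0]
wrist_force: [-0.4, 0.4, -2.1]
gripper_width: 0.214
finger_force: 118.6
```

Emit:
arm_command(motion=[0,0,-0.4,0,0,0,0,0,-0.8,0,0,0,0,0,-1.2,0,0,0,0,0,-1.5,0,0,0,0,0,-1.5,0,0,0])

```text
clock: 16.27
eef_pos: [0.4385, 0.2338, 0.0981]
orientation: [-0.0, 0.744, -0.668, 0.0]
wrist_force: [-0.6, 0.6, -3.1]
gripper_width: 0.213
finger_force: 118.4
```

Run:
```python
from meas import *
o=env.get_obs();print(o['eef_pos'],o['wrist_force'],o['wrist_torque'])
im=snap("top","t8")
mb=cv2.morphologyEx(mask(im,(100,120,80),(125,255,255),(128,235,170,277)),cv2.MORPH_CLOSE,np.ones((5,5)));print("blue",rect(im,mb,.06))
```

```text
[0.43845397 0.23378953 0.09812238] [-0.62332175  0.59926407 -3.11176429] [-0.28887705 -0.02191516  0.02933546]
blue (array([416.7, 441.6]), array([35.2, 61.5]), np.float32(13.0))
```

Emit:
arm_command(motion=[0.4,0.02,0,0,0,0,1.2,0.05,0,0,0,0,2.4,0.09,0,0,0,0,4,0.15,0,0,0,0,6,0.23,0,0,0,0])

```text
clock: 16.73
eef_pos: [0.442, 0.1728, 0.0971]
orientation: [0.0, 0.745, -0.667, -0.0]
wrist_force: [0.2, 0.3, -3.0]
gripper_width: 0.207
finger_force: 118.4
```

Emit:
arm_command(motion=[2,0.08,0,0,0,0,4,0.15,0,0,0,0,6,0.23,0,0,0,0,8,0.3,0,0,0,0,10,0.38,0,0,0,0])

```text
clock: 17.15
eef_pos: [0.4489, 0.0721, 0.0972]
orientation: [0.0, 0.744, -0.668, 0.0]
wrist_force: [0.5, 0.7, -3.0]
gripper_width: 0.21
finger_force: 118.4
```

Emit:
arm_command(motion=[2,0.08,0,0,0,0,4,0.15,0,0,0,0,5.5,0.2,0,0,0,0,6.8,0.2,0,0,0,0,7.5,0.2,0,0,0,0])

```text
clock: 17.57
eef_pos: [0.4551, -0.003, 0.0973]
orientation: [0.0, 0.744, -0.668, 0.0]
wrist_force: [-0.0, 0.4, -3.3]
gripper_width: 0.211
finger_force: 118.4
```

Emit:
arm_command(motion=[0,0,0.4,0,0,0,0,0,0.8,0,0,0,0,0,1.2,0,0,0,0,0,1.6,0,0,0,0,0,1.6,0,0,0])

```text
clock: 17.98
eef_pos: [0.4547, 0.0, 0.0804]
orientation: [0.0, 0.745, -0.667, -0.001]
wrist_force: [0.0, 0.1, -2.1]
gripper_width: 0.211
finger_force: 118.6
```

Run:
```python
from meas import *
o=env.get_obs();print(o['eef_pos'],o['wrist_force'],o['wrist_torque'])
im=snap("top","t9")
print("blue",rect(im,mask(im,(100,120,80),(125,255,255),(170,150,300,290)),.046))
print("green",rect(im,mask(im,(45,100,60),(80,255,255),(170,150,330,290)),.046))
```

```text
[4.54665202e-01 2.36080998e-05 8.04143519e-02] [ 0.02229002  0.1072802  -2.08697037] [-0.04115471  0.04745112  0.02637112]
blue (array([437. , 177.5]), array([ 64.8, 104.2]), np.float32(94.9))
green (array([568.9, 180.6]), array([ 64.7, 107.4]), np.float32(98.3))
```

Emit:
arm_command(motion=[1.5,0,-0.1,0,0,0,3.5,0,-0.1,0,0,0,6,0,-0.1,0,0,0,8.5,0,-0.1,0,0,0,11,0,-0.1,0,0,0])

```text
clock: 18.45
eef_pos: [0.4675, -0.1107, 0.0825]
orientation: [-0.0, 0.745, -0.667, 0.0]
wrist_force: [-0.4, -0.7, -2.2]
gripper_width: 0.212
finger_force: 118.6
```

Emit:
arm_command(motion=[0.3,0,0,0,0,0,0.3,0,-2,0,0,0,0,1,-4,0,0,0,-0.5,2,-6.5,0,0,0,-1,3,-9,0,0,0])

```text
clock: 18.87
eef_pos: [0.4356, -0.1025, 0.173]
orientation: [0.0, 0.745, -0.668, -0.001]
wrist_force: [0.6, -0.1, -2.1]
gripper_width: 0.214
finger_force: 118.6
```

Emit:
arm_command(motion=[0,0,0,0,0,0.11,0,0,0,0,0,0.23,0,0,0,0,0,0.34,0,0,0,0,0,0.46,0,0,0,0,0,0.572])

```text
clock: 19.28
eef_pos: [0.4363, -0.1026, 0.1725]
orientation: [0.0, -0.524, 0.852, 0.0]
wrist_force: [-0.2, 0.5, -1.8]
gripper_width: 0.211
finger_force: 118.6
```

Emit:
arm_command(motion=[0,0,0,0,0,0.11,0,0,0,0,0,0.23,0,0,0,0,0,0.34,0,0,0,0,0,0.46,0,0,0,0,0,0.572])

```text
clock: 19.7
eef_pos: [0.4363, -0.1026, 0.1723]
orientation: [-0.0, -0.262, 0.965, 0.0]
wrist_force: [-0.1, -0.2, -1.7]
gripper_width: 0.214
finger_force: 118.6
```

Emit:
arm_command(motion=[0,0,0,0,0,0.11,0,0,0,0,0,0.23,0,0,0,0,0,0.34,0,0,0,0,0,0.46,0,0,0,0,0,0.572])

```text
clock: 20.12
eef_pos: [0.4363, -0.1026, 0.1723]
orientation: [-0.0, 0.021, 1.0, 0.0]
wrist_force: [-0.5, -0.1, -1.8]
gripper_width: 0.208
finger_force: 118.6
```

```bash
cat > go.py <<'E'
from h import *
import sys
def go(t,yaw=None):
    o=env.get_obs();q=o['orientation'];psi=2*np.arctan2(q[2],q[1]);p=o['eef_pos'];d=np.array(t)-p
    print("t",round(o['clock'],1),"at",p.round(4),"psi",round(np.degrees(psi)%360,2),"tool cm",(100*np.array([np.cos(psi)*d[0]+np.sin(psi)*d[1],np.sin(psi)*d[0]-np.cos(psi)*d[1],-d[2]])).round(2),
     "" if yaw is None else "rz %.3f"%-((np.radians(yaw)-psi+np.pi)%(2*np.pi)-np.pi))
if __name__=="__main__": a=list(map(float,sys.argv[1:]));go(a[:3],a[3] if len(a)>3 else None)
E
python3 go.py .4502 -.2292 .083 177.8
```

```text
t 20.1 at [ 0.4363 -0.1026  0.1723] psi 177.59 tool cm [ -1.92 -12.59   8.93] rz -0.004
```

Emit:
arm_command(motion=[-0.5,-3,1,0,0,0,-1,-6,2,0,0,0,-1.5,-9,3,0,0,0,-1.9,-11.5,4,0,0,0,-1.9,-12.6,5,0,0,0])

```text
clock: 20.53
eef_pos: [0.4518, -0.2325, 0.122]
orientation: [0.001, 0.019, 1.0, -0.001]
wrist_force: [0.3, -0.8, -1.4]
gripper_width: 0.214
finger_force: 118.7
```

Emit:
arm_command(motion=[0,0,0,0,0,0,0,0,1,0,0,0,0,0,2,0,0,0,0,0,3,0,0,0,0,0,3.3,0,0,0])

```text
clock: 20.95
eef_pos: [0.4499, -0.2283, 0.0877]
orientation: [-0.001, 0.018, 1.0, 0.001]
wrist_force: [0.0, 0.2, -1.4]
gripper_width: 0.207
finger_force: 118.8
```

Emit:
arm_command(motion=[0,0,0.2,0,0,0,0,0,0.4,0,0,0,0,0,0.5,0,0,0,0,0,0.5,0,0,0])

```text
clock: 21.28
eef_pos: [0.4509, -0.2299, 0.0844]
orientation: [0.0, 0.018, 1.0, -0.0]
wrist_force: [0.2, 0.5, -1.6]
gripper_width: 0.214
finger_force: 118.8
```

```bash
python3 go.py .4502 -.2292 .083 177.8; python3 -c "
from rig import env
o=env.get_obs();print(o['wrist_force'],o['wrist_torque'])"
```

```text
t 21.3 at [ 0.4509 -0.2299  0.0844] psi 177.9 tool cm [0.07 0.07 0.14] rz 0.002
[ 0.15804705  0.50550398 -1.56669984] [0.04520617 0.00165038 0.03406253]
```

Emit:
arm_command(motion=[0,0,0.14,0,0,0,0,0,0.14,0,0,0,0,0,0.14,0,0,0])

```text
clock: 21.53
eef_pos: [0.4509, -0.2302, 0.0831]
orientation: [0.0, 0.018, 1.0, -0.0]
wrist_force: [0.7, -1.4, -0.7]
gripper_width: 0.212
finger_force: 118.8
```

Emit:
arm_command(motion=[0,0,0,0,0,0,0,0,0,0,0,0,0,0,0,0,0,0,0,0,0,0,0,0,0,0,0,0,0,0], grip=60)

```text
clock: 21.95
eef_pos: [0.4507, -0.23, 0.083]
orientation: [0.0, 0.018, 1.0, -0.0]
wrist_force: [-0.0, -0.0, 0.2]
gripper_width: 0.603
finger_force: 0.0
```

Emit:
arm_command(motion=[0,0,-1,0,0,0,0,0,-3,0,0,0,0,0,-6,0,0,0,0,0,-9,0,0,0,0,0,-12,0,0,0])

```text
clock: 22.37
eef_pos: [0.4504, -0.2298, 0.205]
orientation: [-0.0, 0.018, 1.0, -0.0]
wrist_force: [1.5, -1.4, 0.2]
gripper_width: 0.599
finger_force: 0.0
```

Emit:
arm_command(motion=[2,4,-1,0,0,0,4,8,-2,0,0,0,5,12,-3,0,0,0,6,16,-3,0,0,0,6,18,-3,0,0,0], grip=100)

```text
clock: 22.78
eef_pos: [0.3956, -0.0455, 0.2343]
orientation: [0.0, 0.018, 1.0, 0.0]
wrist_force: [1.4, -0.6, 0.6]
gripper_width: 1.0
finger_force: 0.0
```

Emit:
arm_command(motion=[3,3,0,0,0,0,6,5,0,0,0,0,8,5,0,0,0,0,9,5,0,0,0,0,9,5,0,0,0,0])

```text
clock: 23.2
eef_pos: [0.308, 0.0056, 0.2335]
orientation: [0.0, 0.018, 1.0, -0.0]
wrist_force: [-0.0, -0.1, -0.4]
gripper_width: 1.002
finger_force: 0.0
```

Run:
```python
from meas import *
im=snap("top","t10");s=snap("scene","s10")
print(env.get_obs()['eef_pos'])
print("blue",rect(im,mask(im,(100,120,80),(125,255,255),(170,150,300,290)),.046))
print("green",rect(im,mask(im,(45,100,60),(80,255,255),(170,150,330,290)),.046))
print("handle",rect(im,mask(im,(0,0,0),(180,255,75),(358,232,374,276)),.087))
a=cv2.resize(im[215:265,385:445],None,fx=8,fy=8,interpolation=cv2.INTER_CUBIC)
b=cv2.resize(s[285:355,322:400],None,fx=4,fy=4,interpolation=cv2.INTER_CUBIC)
c=np.zeros((400,800,3),np.uint8);c[:400,:480]=a;c[:280,480:792]=b
cv2.imwrite("pics/c10.png",c[:,:,::-1])
```

```text
[0.31048599 0.00480821 0.23362287]
blue (array([437.3, 177.2]), array([ 64.5, 106.5]), np.float32(96.7))
green (array([568.9, 180.7]), array([ 64.7, 107.3]), np.float32(98.4))
handle (array([ 451.5, -226.6]), array([17.4, 93.3]), np.float32(179.5))
```

View pics/c10.png

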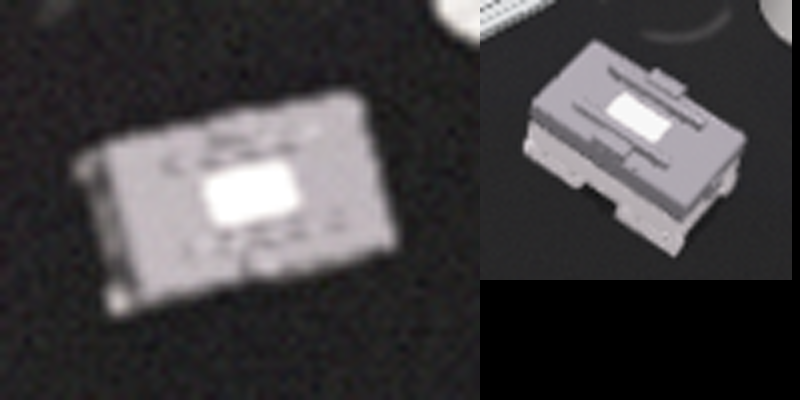

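The crop shows the grey lid's corners at (105,140), (360,95), (396,245) and (133,300), with the label centre at (251,192). There's nothing around the box that the gripper would hit.

```bash
cat > lab.py <<'E'
from meas import *
def label(im,n,xy,z,r=12):
    u,v=w2px(n,[xy[0],xy[1],z])[0].astype(int);r=int(r)
    h=cv2.cvtColor(im,cv2.COLOR_RGB2HSV);S=h[v-r:v+r,u-r:u+r].astype(float)
    w=np.clip((S[...,2]-S[...,1]-185)/50,0,1)
    n_,L,st,ce=cv2.connectedComponentsWithStats((w>0.2).astype(np.uint8))
    k=1+np.argmax(st[1:,4]);w=w*(L==k);yy,xx=np.mgrid[v-r:v+r,u-r:u+r]
    P=px2w(n,np.c_[xx.ravel(),yy.ravel()],z)[:,:2];W=w.ravel();c=(P*W[:,None]).sum(0)/W.sum()
    C=((P-c)*W[:,None]).T@(P-c)/W.sum();e=np.linalg.eigh(C)[1][:,1]
    return (c*1000).round(1),round(np.degrees(np.arctan2(e[1],e[0]))%180,1),st[k,4]
E
python3 - <<'E'
from lab import *
T=cv2.imread("pics/top10.png") if 0 else cv2.imread("pics/t10.png")[:,:,::-1].copy();S=cv2.imread("pics/s10.png")[:,:,::-1].copy()
for nm,c in(("arch",(.508,-.385)),("blue",(.437,.177)),("green",(.569,.1807))):
    for n,im in(("top",T),("scene",S)): print(nm,n,label(im,n,c,.046))
g=lambda x,y:(385+x/8,215+y/8)
W=px2w("top",[g(105,140),g(360,95),g(396,245),g(133,300)],.046)[:,:2];print(W.round(4),W.mean(0))
for a,b in((0,1),(3,2)):d=W[a]-W[b];print(np.degrees(np.arctan2(d[1],d[0]))%180)
for a,b in((0,3),(1,2)):d=W[a]-W[b];print(np.degrees(np.arctan2(d[1],d[0]))%180+90)
q=lambda x,y:(322+(x-480)/4,285+y/4)
W=px2w("scene",[q(595,40),q(747,137),q(685,215),q(528,116)],.046)[:,:2];print(W.round(4),W.mean(0))
for a,b in((0,1),(3,2)):d=W[a]-W[b];print(np.degrees(np.arctan2(d[1],d[0]))%180)
for a,b in((0,3),(1,2)):d=W[a]-W[b];print(np.degrees(np.arctan2(d[1],d[0]))%180+90)
E
```

```text
arch top (array([ 508.9, -391.2]), np.float64(103.0), np.int32(87))
arch scene (array([ 508.3, -390.8]), np.float64(103.1), np.int32(107))
blue top (array([436.8, 177.2]), np.float64(96.3), np.int32(71))
blue scene (array([435.5, 175.8]), np.float64(92.9), np.int32(35))
green top (array([567.6, 180.6]), np.float64(95.0), np.int32(65))
green scene (array([566.6, 179.7]), np.float64(94.1), np.int32(34))
[[ 0.5263 -0.3378]
 [ 0.546  -0.4354]
 [ 0.4892 -0.447 ]
 [ 0.4661 -0.347 ]] [ 0.50690562 -0.39179466]
101.44603245971525
103.04729905365022
98.70964501746258
101.6061438328118
[[ 0.5248 -0.3393]
 [ 0.547  -0.4345]
 [ 0.4863 -0.4505]
 [ 0.4605 -0.3583]] [ 0.50465669 -0.39563675]
103.10214534112227
105.62894188417934
106.47070376302133
104.8285905721535
```

Emit:
arm_command(motion=[-2.3,3.5,0,0,0,0.11,-4.6,7,0,0,0,0.22,-7,10.5,0,0,0,0.34,-9.2,14,0,0,0,0.45,-11,16.5,0,0,0,0.57])

```text
clock: 23.72
eef_pos: [0.4146, 0.1493, 0.2328]
orientation: [0.0, 0.277, 0.961, 0.0]
wrist_force: [0.4, -1.6, 0.8]
gripper_width: 1.001
finger_force: 0.0
```

Emit:
arm_command(motion=[0,0,2,0,0,0.11,0,0,4,0,0,0.23,0,0,6,0,0,0.34,0,0,8,0,0,0.46,0,0,10,0,0,0.57])

```text
clock: 24.13
eef_pos: [0.414, 0.1479, 0.1317]
orientation: [0.0, 0.536, 0.844, 0.0]
wrist_force: [0.0, 0.5, 0.4]
gripper_width: 0.997
finger_force: 0.0
```

Emit:
arm_command(motion=[0,0,0,0,0,0.11,0,0,0,0,0,0.22,0,0,0,0,0,0.29,0,0,0,0,0,0.29,0,0,0,0,0,0.29])

```text
clock: 24.55
eef_pos: [0.4135, 0.1478, 0.1327]
orientation: [0.0, 0.649, 0.76, 0.0]
wrist_force: [0.2, 0.5, -0.3]
gripper_width: 1.004
finger_force: 0.0
```

```bash
python3 go.py .4365 .177 .038 96
```

```text
t 24.6 at [0.4135 0.1478 0.1327] psi 99.01 tool cm [2.52 2.73 9.47] rz 0.053
```

Emit:
arm_command(motion=[1.2,1.4,0,0,0,0.02,2.5,2.7,0,0,0,0.053,2.5,2.7,1,0,0,0.053,2.5,2.7,2.5,0,0,0.053,2.5,2.7,2.5,0,0,0.053])

```text
clock: 24.97
eef_pos: [0.4345, 0.1767, 0.1061]
orientation: [-0.001, 0.669, 0.743, -0.001]
wrist_force: [-0.2, -0.3, -0.5]
gripper_width: 1.0
finger_force: 0.0
```

Emit:
arm_command(motion=[0,0,2,0,0,0,0,0,4,0,0,0,0,0,6,0,0,0,0,0,7,0,0,0,0,0,7,0,0,0])

```text
clock: 25.38
eef_pos: [0.4341, 0.1764, 0.0366]
orientation: [-0.001, 0.669, 0.743, -0.001]
wrist_force: [-1.3, -0.8, -0.1]
gripper_width: 1.001
finger_force: 0.0
```

Emit:
arm_command(motion=[0,0,0,0,0,0,0,0,0,0,0,0,0,0,0,0,0,0,0,0,0,0,0,0,0,0,0,0,0,0], grip=0, squeeze=50)

```text
clock: 25.8
eef_pos: [0.4361, 0.1771, 0.0393]
orientation: [0.001, 0.67, 0.743, 0.001]
wrist_force: [-0.7, -0.5, 7.9]
gripper_width: 0.696
finger_force: 54.7
```

```bash
python3 go.py .4365 .177 .038 96
```

```text
t 25.8 at [0.4361 0.1771 0.0393] psi 95.91 tool cm [-0.01  0.04  0.13] rz -0.002
```

Emit:
arm_command(motion=[0,0,-1,0,0,0,0,0,-4,0,0,0,0,0,-8,0,0,0,0,0,-12,0,0,0,0,0,-15,0,0,0])

```text
clock: 26.22
eef_pos: [0.4356, 0.1771, 0.1917]
orientation: [0.001, 0.67, 0.743, 0.001]
wrist_force: [1.8, 0.4, -1.6]
gripper_width: 0.693
finger_force: 54.6
```

Emit:
arm_command(motion=[-2,0,0,0,0,0,-5,0,0,0,0,0,-8.5,0,0,0,0,0,-12,0,0,0,0,0,-15.5,0,0,0,0,0])

```text
clock: 26.63
eef_pos: [0.451, 0.0214, 0.1889]
orientation: [0.001, 0.669, 0.743, 0.0]
wrist_force: [1.3, 0.0, -0.3]
gripper_width: 0.692
finger_force: 54.8
```

Emit:
arm_command(motion=[-3.5,0,0,0,0,0,-7,0,0,0,0,0,-10.5,0,0,0,0,0,-14,0,0,0,0,0,-17.5,0,0,0,0,0])

```text
clock: 27.05
eef_pos: [0.4689, -0.1532, 0.1888]
orientation: [0.001, 0.67, 0.743, 0.0]
wrist_force: [0.6, -0.0, -1.0]
gripper_width: 0.69
finger_force: 54.8
```

Emit:
arm_command(motion=[-3.5,0.3,0,0,0,-0.02,-7,0.6,0,0,0,-0.05,-10.5,1,0,0,0,-0.08,-14,1.2,0,0,0,-0.1,-17,1.3,0,0,0,-0.124])

```text
clock: 27.47
eef_pos: [0.4995, -0.3215, 0.1887]
orientation: [0.001, 0.622, 0.783, -0.0]
wrist_force: [0.3, 0.7, -1.1]
gripper_width: 0.697
finger_force: 54.7
```

```bash
python3 go.py .508 -.391 .12 103
```

```text
t 27.5 at [ 0.4995 -0.3215  0.1887] psi 103.03 tool cm [-6.96 -0.74  6.87] rz 0.001
```

Emit:
arm_command(motion=[-2,-0.3,0,0,0,0,-4.5,-0.6,1,0,0,0,-6.5,-0.7,3,0,0,0,-7,-0.7,6,0,0,0,-7,-0.7,8,0,0,0])

```text
clock: 27.88
eef_pos: [0.5079, -0.3905, 0.1065]
orientation: [0.0, 0.623, 0.782, -0.0]
wrist_force: [-2.2, 1.2, -2.2]
gripper_width: 0.696
finger_force: 54.6
```

Emit:
arm_command(motion=[0,0,1,0,0,0,0,0,1,0,0,0,0,0,1,0,0,0])

```text
clock: 28.13
eef_pos: [0.5084, -0.3887, 0.0987]
orientation: [0.0, 0.622, 0.783, 0.0]
wrist_force: [0.5, -0.2, -0.9]
gripper_width: 0.691
finger_force: 54.6
```

```bash
python3 go.py .5085 -.391 .0853 103
```

```text
t 28.1 at [ 0.5084 -0.3887  0.0987] psi 103.01 tool cm [-0.23 -0.04  1.34] rz 0.000
```

Correct x by -0.2 cm, then lower in steps while watching the force.

Emit:
arm_command(motion=[-0.2,0,0.3,0,0,0,-0.2,0,0.6,0,0,0,-0.2,0,0.6,0,0,0])

```text
clock: 28.38
eef_pos: [0.5091, -0.3911, 0.0927]
orientation: [0.001, 0.622, 0.783, -0.0]
wrist_force: [-0.2, 0.7, -1.5]
gripper_width: 0.697
finger_force: 54.6
```

Emit:
arm_command(motion=[0,0,0.2,0,0,0,0,0,0.2,0,0,0,0,0,0.2,0,0,0])

```text
clock: 28.63
eef_pos: [0.5087, -0.3908, 0.0902]
orientation: [0.0, 0.623, 0.783, -0.0]
wrist_force: [-0.2, 0.7, -0.4]
gripper_width: 0.696
finger_force: 54.6
```

Emit:
arm_command(motion=[0,0,0.2,0,0,0,0,0,0.2,0,0,0,0,0,0.2,0,0,0])

```text
clock: 28.88
eef_pos: [0.5086, -0.3907, 0.0879]
orientation: [-0.0, 0.623, 0.783, 0.0]
wrist_force: [-0.6, 0.1, -1.9]
gripper_width: 0.692
finger_force: 54.6
```

```bash
python3 go.py .5085 -.391 .0853 103; python3 -c "
from rig import env
o=env.get_obs();print(o['wrist_force'],o['wrist_torque'])"
```

```text
t 28.9 at [ 0.5086 -0.3907  0.0879] psi 102.99 tool cm [-0.02 -0.01  0.26] rz -0.000
[-0.61101355  0.11377458 -1.86732145] [ 0.00441907  0.040444   -0.00068218]
```

Locked in: it's below the unlocked height with no force. I'll lower the rest and release.

Emit:
arm_command(motion=[0,0,0.15,0,0,0,0,0,0.25,0,0,0,0,0,0.25,0,0,0])

```text
clock: 29.13
eef_pos: [0.5087, -0.3908, 0.0854]
orientation: [0.0, 0.623, 0.783, 0.0]
wrist_force: [-0.2, -0.1, -1.6]
gripper_width: 0.695
finger_force: 54.6
```

Emit:
arm_command(motion=[0,0,0,0,0,0,0,0,0,0,0,0,0,0,0,0,0,0,0,0,0,0,0,0], grip=100)

```text
clock: 29.47
eef_pos: [0.5087, -0.3909, 0.0856]
orientation: [0.0, 0.623, 0.783, -0.0]
wrist_force: [-0.9, -0.6, 0.7]
gripper_width: 0.998
finger_force: 0.0
```

Emit:
arm_command(motion=[0,0,-1,0,0,0,0,0,-3,0,0,0,0,0,-6,0,0,0,0,0,-9,0,0,0,0,0,-12,0,0,0])

```text
clock: 29.88
eef_pos: [0.5085, -0.3907, 0.2077]
orientation: [0.0, 0.623, 0.783, -0.0]
wrist_force: [1.2, -0.8, -0.6]
gripper_width: 0.997
finger_force: 0.0
```

Emit:
arm_command(motion=[4,0,0,0,0,0,8,0,0,0,0,0,12,0,0,0,0,0,16,0,0,0,0,0,18,0,0,0,0,0])

```text
clock: 30.3
eef_pos: [0.4667, -0.2117, 0.2064]
orientation: [-0.001, 0.622, 0.783, 0.0]
wrist_force: [0.6, 0.6, 0.2]
gripper_width: 0.997
finger_force: 0.0
```

Emit:
arm_command(motion=[4,0,0,0,0,0,8,0,0,0,0,0,12,0,0,0,0,0,16,0,0,0,0,0,18,0,0,0,0,0])

```text
clock: 30.72
eef_pos: [0.4261, -0.0368, 0.2063]
orientation: [-0.0, 0.622, 0.783, 0.0]
wrist_force: [0.0, -0.3, 0.4]
gripper_width: 0.998
finger_force: 0.0
```

Run:
```python
from lab import *
from go import go
T=snap("top","t11");S=snap("scene","s11")
for nm,c,z in(("blue on arch",(.508,-.391),.092),("green",(.569,.1807),.046)):
    for n,im in(("top",T),("scene",S)): print(nm,n,label(im,n,c,z))
print("green",rect(T,mask(T,(45,100,60),(80,255,255),(170,150,330,290)),.046))
print("handle",rect(T,mask(T,(0,0,0),(180,255,75),(358,232,374,276)),.087))
go((.568,.180,.038),97.5)
```

```text
blue on arch top (array([ 508.3, -391.1]), np.float64(103.4), np.int32(69))
blue on arch scene (array([ 507.7, -390.9]), np.float64(102.6), np.int32(101))
green top (array([567.7, 180.6]), np.float64(95.1), np.int32(66))
green scene (array([566.5, 179.7]), np.float64(94.1), np.int32(34))
green (array([568.8, 180.9]), array([ 64.6, 107. ]), np.float32(98.0))
handle (array([ 451.5, -226.6]), array([17.4, 93.3]), np.float32(179.5))
t 30.8 at [ 0.4267 -0.0373  0.2065] psi 103.2 tool cm [17.93 18.72 16.85] rz 0.100
```

Emit:
arm_command(motion=[2.5,2.6,0,0,0,0.02,5,5.2,0,0,0,0.04,7.5,7.8,0,0,0,0.06,10,10.4,0,0,0,0.08,12.5,13,0,0,0,0.105])

```text
clock: 31.23
eef_pos: [0.5277, 0.112, 0.2063]
orientation: [0.001, 0.663, 0.748, 0.0]
wrist_force: [1.4, -1.3, 0.5]
gripper_width: 1.002
finger_force: 0.0
```

Emit:
arm_command(motion=[2.5,2.6,2,0,0,0,5,5.2,4,0,0,0,5,5.2,6,0,0,0,5,5.2,9,0,0,0,5,5.2,9,0,0,0])

```text
clock: 31.65
eef_pos: [0.5695, 0.1663, 0.1109]
orientation: [-0.002, 0.663, 0.749, -0.003]
wrist_force: [-1.8, -0.2, -0.1]
gripper_width: 0.998
finger_force: 0.0
```

Emit:
arm_command(motion=[0,0,0,0,0,0,0,0,0,0,0,0])

```text
clock: 31.82
eef_pos: [0.5727, 0.1664, 0.1172]
orientation: [0.001, 0.663, 0.749, 0.001]
wrist_force: [1.1, 0.1, 0.3]
gripper_width: 1.001
finger_force: 0.0
```

```bash
python3 go.py .5675 .180 .038 97.3
```

```text
t 31.8 at [0.5727 0.1664 0.1172] psi 96.94 tool cm [ 1.41 -0.36  7.92] rz -0.006
```

Emit:
arm_command(motion=[1.4,-0.35,0,0,0,0,1.4,-0.35,2,0,0,0,1.4,-0.35,4,0,0,0,1.4,-0.35,6,0,0,0,1.4,-0.35,7.8,0,0,0])

```text
clock: 32.23
eef_pos: [0.5677, 0.181, 0.0388]
orientation: [0.001, 0.663, 0.749, 0.001]
wrist_force: [-0.1, -0.8, -0.1]
gripper_width: 1.002
finger_force: 0.0
```

Emit:
arm_command(motion=[0,0,0,0,0,0,0,0,0,0,0,0])

```text
clock: 32.4
eef_pos: [0.5669, 0.1807, 0.0387]
orientation: [0.0, 0.663, 0.749, 0.0]
wrist_force: [1.5, 0.6, -0.9]
gripper_width: 0.999
finger_force: 0.0
```

Emit:
arm_command(motion=[0,0,0,0,0,0,0,0,0,0,0,0,0,0,0,0,0,0,0,0,0,0,0,0,0,0,0,0,0,0], grip=0, squeeze=50)

```text
clock: 32.82
eef_pos: [0.5681, 0.1807, 0.0397]
orientation: [0.001, 0.663, 0.749, 0.001]
wrist_force: [-1.1, 0.3, 8.0]
gripper_width: 0.699
finger_force: 52.9
```

```bash
python3 go.py .5675 .180 .038 97.3
```

```text
t 32.8 at [0.5681 0.1807 0.0397] psi 96.98 tool cm [-0.07 -0.07  0.17] rz -0.006
```

Emit:
arm_command(motion=[0,0,-1,0,0,0,0,0,-4,0,0,0,0,0,-8,0,0,0,0,0,-12,0,0,0,0,0,-16,0,0,0])

```text
clock: 33.23
eef_pos: [0.5663, 0.1803, 0.2006]
orientation: [0.0, 0.663, 0.749, 0.0]
wrist_force: [1.3, 1.6, -2.4]
gripper_width: 0.698
finger_force: 54.2
```

Emit:
arm_command(motion=[-2,-0.5,0,0,0,0,-5,-1.2,0,0,0,0,-8.5,-2,0,0,0,0,-12,-3,0,0,0,0,-15.5,-4,0,0,0,0])

```text
clock: 33.65
eef_pos: [0.5455, 0.0204, 0.199]
orientation: [0.001, 0.663, 0.749, 0.0]
wrist_force: [1.2, 0.2, -1.6]
gripper_width: 0.697
finger_force: 54.4
```

Emit:
arm_command(motion=[-3.5,-1,0,0,0,0,-7,-2,0,0,0,0,-10.5,-3,0,0,0,0,-14,-4,0,0,0,0,-17.5,-4.6,0,0,0,0])

```text
clock: 34.07
eef_pos: [0.5205, -0.1593, 0.199]
orientation: [0.0, 0.663, 0.749, 0.0]
wrist_force: [1.7, 0.5, -1.4]
gripper_width: 0.697
finger_force: 54.4
```

Emit:
arm_command(motion=[-3.5,-1,0,0,0,-0.02,-7,-2,0,0,0,-0.05,-10.5,-3,0,0,0,-0.08,-14,-4,0,0,0,-0.1,-17,-4.3,0,0,0,-0.105])

```text
clock: 34.48
eef_pos: [0.4981, -0.334, 0.199]
orientation: [0.001, 0.623, 0.783, -0.0]
wrist_force: [0.4, 0.1, -0.4]
gripper_width: 0.7
finger_force: 54.2
```

```bash
python3 go.py .5085 -.391 .145 103
```

```text
t 34.5 at [ 0.4981 -0.334   0.199 ] psi 102.99 tool cm [-5.79 -0.27  5.4 ] rz -0.000
```

Emit:
arm_command(motion=[-2,-0.1,0,0,0,0,-4,-0.2,0,0,0,0,-5.8,-0.25,2,0,0,0,-5.8,-0.25,4,0,0,0,-5.8,-0.25,5.4,0,0,0])

```text
clock: 34.9
eef_pos: [0.5096, -0.3896, 0.1431]
orientation: [0.0, 0.623, 0.782, -0.0]
wrist_force: [-0.3, 1.4, -2.2]
gripper_width: 0.697
finger_force: 54.2
```

Emit:
arm_command(motion=[0,0,0,0,0,0,0,0,0,0,0,0,0,0,0,0,0,0])

```text
clock: 35.15
eef_pos: [0.5105, -0.3889, 0.1452]
orientation: [0.001, 0.622, 0.783, -0.0]
wrist_force: [-0.8, 0.7, 0.2]
gripper_width: 0.697
finger_force: 54.2
```

```bash
python3 go.py .5083 -.391 .1317 103
```

```text
t 35.1 at [ 0.5105 -0.3889  0.1452] psi 103.0 tool cm [-0.16 -0.26  1.35] rz 0.000
```

Emit:
arm_command(motion=[-0.15,-0.25,0.3,0,0,0,-0.15,-0.25,0.7,0,0,0,-0.15,-0.25,0.7,0,0,0])

```text
clock: 35.4
eef_pos: [0.5077, -0.3906, 0.1365]
orientation: [0.0, 0.623, 0.783, -0.0]
wrist_force: [-0.2, 0.6, -2.0]
gripper_width: 0.698
finger_force: 54.2
```

Emit:
arm_command(motion=[0,0,0.2,0,0,0,0,0,0.2,0,0,0,0,0,0.2,0,0,0])

```text
clock: 35.65
eef_pos: [0.5079, -0.3906, 0.1345]
orientation: [-0.0, 0.623, 0.783, 0.0]
wrist_force: [-0.0, -0.3, -1.0]
gripper_width: 0.69
finger_force: 54.2
```

Emit:
arm_command(motion=[0,0,0.2,0,0,0,0,0,0.2,0,0,0,0,0,0.2,0,0,0])

```text
clock: 35.9
eef_pos: [0.5078, -0.3906, 0.1324]
orientation: [-0.0, 0.623, 0.783, 0.0]
wrist_force: [-0.3, 0.6, -0.9]
gripper_width: 0.698
finger_force: 54.2
```

```bash
python3 go.py .5083 -.391 .1317 103; python3 -c "
from rig import env
o=env.get_obs();print(o['wrist_force'],o['wrist_torque'])"
```

```text
t 35.9 at [ 0.5078 -0.3906  0.1324] psi 102.99 tool cm [-0.05  0.04  0.07] rz -0.000
[-0.25600942  0.55966525 -0.88269013] [0.0184791  0.04081444 0.00529465]
```

Locked. Release and retreat.

Emit:
arm_command(motion=[0,0,0.06,0,0,0,0,0,0.06,0,0,0])

```text
clock: 36.07
eef_pos: [0.5079, -0.3906, 0.1319]
orientation: [-0.0, 0.623, 0.783, 0.0]
wrist_force: [0.4, 0.3, -1.9]
gripper_width: 0.697
finger_force: 54.2
```

Emit:
arm_command(motion=[0,0,0,0,0,0,0,0,0,0,0,0,0,0,0,0,0,0,0,0,0,0,0,0], grip=100)

```text
clock: 36.4
eef_pos: [0.508, -0.3907, 0.1321]
orientation: [0.0, 0.623, 0.783, 0.0]
wrist_force: [0.5, -0.0, 0.4]
gripper_width: 1.0
finger_force: 0.0
```

Emit:
arm_command(motion=[0,0,-1,0,0,0,0,0,-3,0,0,0,0,0,-6,0,0,0,0,0,-9,0,0,0,0,0,-12,0,0,0])

```text
clock: 36.82
eef_pos: [0.5077, -0.3905, 0.2541]
orientation: [0.0, 0.623, 0.783, -0.0]
wrist_force: [1.1, -1.2, 0.3]
gripper_width: 0.998
finger_force: 0.0
```

Emit:
arm_command(motion=[4,0,0,0,0,0,8,0,0,0,0,0,12,0,0,0,0,0,16,0,0,0,0,0,18,0,0,0,0,0])

```text
clock: 37.23
eef_pos: [0.466, -0.2116, 0.253]
orientation: [-0.0, 0.622, 0.783, 0.0]
wrist_force: [1.1, -0.7, 0.1]
gripper_width: 0.998
finger_force: 0.0
```

Emit:
arm_command(motion=[4,0,0,0,0,0,8,0,0,0,0,0,12,0,0,0,0,0,16,0,0,0,0,0,20,0,0,0,0,0])

```text
clock: 37.65
eef_pos: [0.4218, -0.0189, 0.2529]
orientation: [0.001, 0.623, 0.782, 0.0]
wrist_force: [0.5, 0.4, -0.3]
gripper_width: 1.001
finger_force: 0.0
```

Run:
```python
from lab import *
T=snap("top","t12");S=snap("scene","s12")
for n,im in(("top",T),("scene",S)): print("green",n,label(im,n,(.508,-.391),.138))
print("handle",rect(T,mask(T,(0,0,0),(180,255,75),(358,232,374,276)),.087))
a=cv2.resize(T[150:300,330:450],None,fx=3,fy=3,interpolation=cv2.INTER_CUBIC);b=cv2.resize(S[220:360,250:390],None,fx=3,fy=3,interpolation=cv2.INTER_CUBIC)
c=np.zeros((450,790,3),np.uint8);c[:450,:360]=a;c[:420,365:785]=b;cv2.imwrite("pics/c12.png",c[:,:,::-1])
print(env.get_obs()['eef_pos'])
```

```text
green top (array([ 506.5, -395.4]), np.float64(101.8), np.int32(73))
green scene (array([ 505.8, -395.5]), np.float64(103.7), np.int32(99))
handle (array([ 451.5, -226.6]), array([17.4, 93.2]), np.float32(179.5))
[ 0.42073472 -0.01594789  0.25295534]
```

View pics/c12.png

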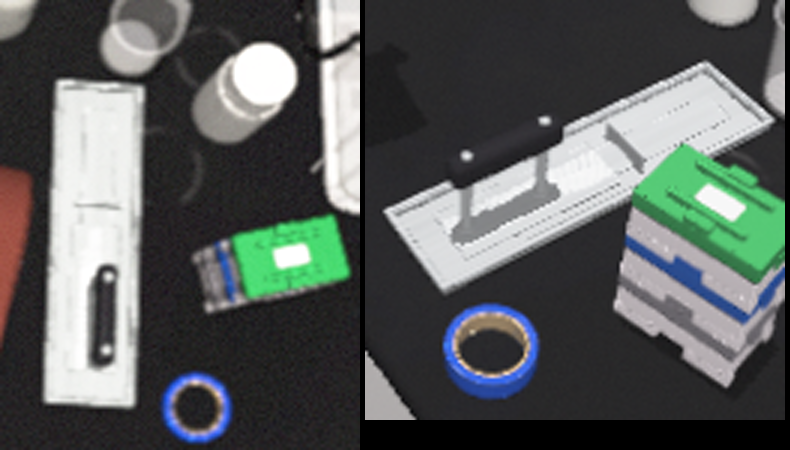

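The last picture shows the stack upright and flush, green on blue on grey, with the lifter flat in its tray and the tape roll and jar undisturbed.

```bash
python3 -c "
from rig import env
print(env.close_job())"
```

```text
the job is handed in; nothing more can be done
None
```

I handed the job in at about 38 s on the robot's clock, with no verdict returned: the blue and green boxes (no yellow was present) were lifted out and look locked on the grey-lidded box, with the green label reading about 5 mm off centre (limit 10 mm), and the lifter lies flat in its tray.

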